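# Lay up the jigsaw printing blocks in their registration frame

### The arm

A 6-joint arm with a two-finger parallel gripper is mounted at the origin on a cart in front of the work surface, level with it; the furniture and walls round the work are solid. World frame = base frame: x ahead of the robot, y to its left, z up, the work surface at z = 0. Lengths are in mm, angles in rad, forces in N, time in s.
With the tool pointing down it reaches from about 350 to 875 mm from the base axis. Payload 4.2 kg.
Tool frame: the origin (TCP) lies midway between the tips of the shut fingers; the grasp point (between the pads) lies 19 mm behind it; z points along the fingers, y is the line along which they close (so a half turn about z gives the same grasp; the last joint's range is limited). The gripper opens to 85 mm and grips with 20 to 120 N. Pads are 22 mm wide; open, the fingers measure 114 mm over their backs; the gripper's body (76 mm by 85 mm) begins 54 mm behind the grasp point. The pads swing forward as they close: fully open they stand 13 mm farther back than shut.
Start: joints at [1.54, 0.385, 0.008, 0, -1.194, -0.259], TCP at [178.568, 598.926, 231.312] pointing down, gripper open.
Joint ranges: [-3.14, 3.14], [-1.21, 2.06], [-1.07, 1.41], [-3.16, 2.05], [-2.99, -0.16], [-3.1, 3.1]. Speed limits (rad/s): [2.79, 2.79, 3.14, 3.14, 3.14, 3.14].

### API

Orientations are given as a unit quaternion [x, y, z, w].
In Python, from bench import arm gives the robot as it stands. The module is installed in compiled form; this text tells all that it offers.
- The arm moves only by the shell command python3 -m handwheel 'ROWS' [OPENING]. ROWS is JSON, a list of rows, each an object of numbers: "x", "y", "z": the shift along the world's x, y, z each as a share of 20 cm, from -1 to 1; "ax", "ay", "az": the turn, a rotation vector about the world's x, y, z each as a share of 90 degrees, from -1 to 1. In form: [{"x": .., "y": .., "z": .., "ax": .., "ay": .., "az": ..}, ...]. A call has exactly 8 rows; each row shifts and turns the commanded pose from where the row before left it; what a row does not reach is not made up. A row lasts 1/10 s, in which the tool goes at most 50 mm and 8.59 degrees, less where a joint would pass 70% of its speed; a pose out of reach is approached as far as the arm can. A call with a number of a shift or a turn outside -1 to 1 is refused whole. A call with a gripper value outside its range is refused whole. OPENING is the opening, from -1 (shut) to 1 (fully open), set as the call begins (- or left out, the last holds). The fingers move at their own pace and stop on an object; the grip force is fixed at half the most. Time passes only in rows, so rows that do not move let the fingers close, or fill a call up. It gives the time, the measured TCP pose, the force, the opening and the grip force at its end, in the units of the state.
- arm.read_state(): the state, without advancing time (a new reading comes with each control period).
- arm.get_image(name): name is "scene" or "top" or "wrist"; returns the picture (480x640x3 uint8, red, green, blue); there is no depth.
- arm.camera_params(name): a dict with "K" (3x3 intrinsics, pixels), "position" and "orientation" of the camera in the world. Camera axes: x right, y down, z forward; pixel columns grow to the right and rows downward; lengths in mm; the calibration is good to about 2 mm. A picture is of the moment at which its call begins: read the wrist's pose just before it. camera_params takes no time and is no camera call; for the wrist camera it gives the pose at the moment of the call.
- arm.job_done(): hands the job in; it is judged then, once.
The state is a dict: "clock": time; "joints": joint angles; "joint_vel": joint speeds; "joint_efforts": joint torques, N m; "position": TCP position; "ee_rot": TCP orientation; "contact_force": force on the tool from outside, world axes, zero at the start; "wrist_torque": the same for the moment, N m; "gripper_width": finger opening in mm; "grasp_force": force on a finger pad.
Only numpy, scipy, OpenCV 4.12 (cv2) and the standard library are available. Lean on these libraries where they do the work, as an engineer would, in place of code of your own. Each camera call takes 0.05 s, during which the arm holds its last target. There are 200 camera calls.

### The job

Clear the brayer out of the registration frame and lay it on its raised rest, roller in the trough and handle on the plain bar. Then fit every hand-printing block on the bench into the frame, each over the patch of its own colour and turned so that its tabs and notches interlock and it drops in flush and square, and last of all push the red lock lever fully over, away from you. Do not knock the brown bottle beyond the frame over.

Things in the scene. Friction and masses are not known exactly. Their poses are not given: they have to be found in the camera images.
- frame: Fixed wooden frame, 236 (x) x 170 (y) mm, about along world x; origin under its middle, z up. Floor 6 mm thick; border 18 mm wide, top 18 mm above the bench: recess 12 mm deep. It holds 6 cells at 66 mm pitch (3 along x, 2 along y) with no walls between; 17.5 mm wide tabs point 8 mm inward from the border. A colour patch on each cell's floor shows whose it is
- grip_red (a point): Red-backed printing block, 0.12 kg, may be absent. Base 63.5 mm square, 12 mm thick, bottom edges bevelled 2 mm; 17.5 mm wide, 9 mm long tabs and 22.5 mm wide notches, off centre: tab on +x side; notches on -x, +y, -y; 1.25 mm play. On it a grip bar, 46 mm along x, 18 mm along y, 12 to 52 mm above the underside. Point: in the bar, 34 mm above the underside, over the square's middle; z up
- home_red (a point): where that point of the red block lies when home (left row, nearest the robot), 40 mm above the bench: base on the frame's floor, flush with the border. Axes: the block's when home (x along the frame's x). Fixed to the frame
- grip_yellow (a point): Yellow-backed printing block, 0.12 kg, may be absent. Base 63.5 mm square, 12 mm thick, bottom edges bevelled 2 mm; 17.5 mm wide, 9 mm long tabs and 22.5 mm wide notches, off centre: tab on -y side; notches on +x, -x, +y; 1.25 mm play. On it a grip bar, 46 mm along x, 18 mm along y, 12 to 52 mm above the underside. Point: in the bar, 34 mm above the underside, over the square's middle; z up
- home_yellow (a point): where that point of the yellow block lies when home (left row, middle), 40 mm above the bench: base on the frame's floor, flush with the border. Axes: the block's when home (x along the frame's x). Fixed to the frame
- grip_green (a point): Green-backed printing block, 0.12 kg, may be absent. Base 63.5 mm square, 12 mm thick, bottom edges bevelled 2 mm; 17.5 mm wide, 9 mm long tabs and 22.5 mm wide notches, off centre: tab on -x side; notches on +x, +y, -y; 1.25 mm play. On it a grip bar, 46 mm along x, 18 mm along y, 12 to 52 mm above the underside. Point: in the bar, 34 mm above the underside, over the square's middle; z up
- home_green (a point): where that point of the green block lies when home (left row, farthest), 40 mm above the bench: base on the frame's floor, flush with the border. Axes: the block's when home (x along the frame's x). Fixed to the frame
- grip_blue (a point): Blue-backed printing block, 0.12 kg, may be absent. Base 63.5 mm square, 12 mm thick, bottom edges bevelled 2 mm; 17.5 mm wide, 9 mm long tabs and 22.5 mm wide notches, off centre: tab on +y side; notches on +x, -x, -y; 1.25 mm play. On it a grip bar, 46 mm along x, 18 mm along y, 12 to 52 mm above the underside. Point: in the bar, 34 mm above the underside, over the square's middle; z up
- home_blue (a point): where that point of the blue block lies when home (right row, nearest), 40 mm above the bench: base on the frame's floor, flush with the border. Axes: the block's when home (x along the frame's x). Fixed to the frame
- grip_white (a point): White-backed printing block, 0.12 kg, may be absent. Base 63.5 mm square, 12 mm thick, bottom edges bevelled 2 mm; 17.5 mm wide, 9 mm long tabs and 22.5 mm wide notches, off centre: tabs on +x and -x; notches on +y, -y; 1.25 mm play. On it a grip bar, 46 mm along x, 18 mm along y, 12 to 52 mm above the underside. Point: in the bar, 34 mm above the underside, over the square's middle; z up
- home_white (a point): where that point of the white block lies when home (right row, middle), 40 mm above the bench: base on the frame's floor, flush with the border. Axes: the block's when home (x along the frame's x). Fixed to the frame
- grip_violet (a point): Violet-backed printing block, 0.12 kg, may be absent. Base 63.5 mm square, 12 mm thick, bottom edges bevelled 2 mm; 17.5 mm wide, 9 mm long tabs and 22.5 mm wide notches, off centre: tab on +y side; notches on +x, -x, -y; 1.25 mm play. On it a grip bar, 46 mm along x, 18 mm along y, 12 to 52 mm above the underside. Point: in the bar, 34 mm above the underside, over the square's middle; z up
- home_violet (a point): where that point of the violet block lies when home (right row, farthest), 40 mm above the bench: base on the frame's floor, flush with the border. Axes: the block's when home (x along the frame's x). Fixed to the frame
- handle (a point): Brayer (hand roller), 142 mm long, 0.16 kg, lying in the frame. Point: half-way up the red handle near its roller end, 13 mm above the underside. x across the handle (26 mm wide, 26 mm high), y toward the roller, z up. Handle from y = -68 to +11 mm of this point; centre of mass at about y = +22 mm; black roller, 33 mm thick, 67 mm wide, axle at y = +57 mm
- roller (a point): middle of the brayer's black roller, on its axle; axes as the handle point's. On the rest it lies over the trough, 54 mm toward +y of the cradle point
- brayer: the same brayer; origin on its underside, in the middle of its length
- rest: Fixed raised aluminium rest for the brayer on a dark 70 x 130 mm foot. Two narrow cross bars, 60 mm long in x, tops 60 mm above the bench: a plain one 12 mm wide at y = -45 mm for the handle, a trough 34 mm wide with 4 mm rubber lips at y = +54 mm for the roller. Origin: on the bench; z up
- cradle (a point): on the rest: brayer lies right when its own origin is over this point with the brayer's axes along these axes (the handle point is then 3 mm toward -y, at this height); 73 mm above the bench
- lock (a joint): Lock lever on a steel block at the left long side of the frame; radians: near 0 open, leaning toward the frame's -x (to the robot), 1.0 locked, leaning to +x. Turns about the frame's y, stays where it is left, moves with about 1 N at its knob
- lock_tip (a point): centre of the lever's red ball knob (26 mm across), 65 mm from its hinge, which lies 22 mm above the bench; moves with the lever
- bottle: loose brown glass bottle with black cap, 48 mm across, 105 mm high; origin under its middle; bystander

How it is judged (in metres and radians):
On the way, in this order (a step that is already met when the one before it is completed fails the run):
1. the brayer lies released on its rest (x of handle in the frame of cradle between -0.02 and 0.02 m and y of handle in the frame of cradle between -0.018 and 0.012 m and z of handle in the frame of cradle between -0.004 and 0.006 m and y of roller in the frame of cradle between 0.039 and 0.069 m and angle between handle's own z axis and vertical below 0.1 rad and linear speed of brayer below 0.03 m/s and contact force between brayer and the fingers below 0.05 N), for 0.2 s.
2. every block present is flush in its own cell (horizontal distance between grip_red and home_red below 0.006 m and z of grip_red in the frame of home_red between -0.004 and 0.003 m and angle between each of grip_red, grip_yellow, grip_green, grip_blue, grip_white, grip_violet's own z axis and vertical below 0.06 rad and angle between the x axis of grip_red and the x axis of home_red, either way round below 0.08 rad and horizontal distance between grip_yellow and home_yellow below 0.006 m and z of grip_yellow in the frame of home_yellow between -0.004 and 0.003 m and angle between the x axis of grip_yellow and the x axis of home_yellow, either way round below 0.08 rad and horizontal distance between grip_green and home_green below 0.006 m and z of grip_green in the frame of home_green between -0.004 and 0.003 m and angle between the x axis of grip_green and the x axis of home_green, either way round below 0.08 rad and horizontal distance between grip_blue and home_blue below 0.006 m and z of grip_blue in the frame of home_blue between -0.004 and 0.003 m and angle between the x axis of grip_blue and the x axis of home_blue, either way round below 0.08 rad and horizontal distance between grip_white and home_white below 0.006 m and z of grip_white in the frame of home_white between -0.004 and 0.003 m and angle between the x axis of grip_white and the x axis of home_white, either way round below 0.08 rad and horizontal distance between grip_violet and home_violet below 0.006 m and z of grip_violet in the frame of home_violet between -0.004 and 0.003 m and angle between the x axis of grip_violet and the x axis of home_violet, either way round below 0.08 rad and contact force between anything else and the fingers below 0.05 N), for 0.2 s.
3. the lock lever is pushed over (value of joint lock above 0.85 rad), for 0.2 s.
At the end, for the whole second after the job is handed in: Brayer on its rest (across within 20 mm, along within 15 mm, level, roller in the trough); each block present within 6 mm of home in the plane, flush within 3 mm, square within 0.08 rad; lever past 0.85 rad (all of step 1 and horizontal distance between grip_red and home_red below 0.006 m and z of grip_red in the frame of home_red between -0.004 and 0.003 m and angle between each of grip_red, grip_yellow, grip_green, grip_blue, grip_white, grip_violet's own z axis and vertical below 0.06 rad and angle between the x axis of grip_red and the x axis of home_red, either way round below 0.08 rad and horizontal distance between grip_yellow and home_yellow below 0.006 m and z of grip_yellow in the frame of home_yellow between -0.004 and 0.003 m and angle between the x axis of grip_yellow and the x axis of home_yellow, either way round below 0.08 rad and horizontal distance between grip_green and home_green below 0.006 m and z of grip_green in the frame of home_green between -0.004 and 0.003 m and angle between the x axis of grip_green and the x axis of home_green, either way round below 0.08 rad and horizontal distance between grip_blue and home_blue below 0.006 m and z of grip_blue in the frame of home_blue between -0.004 and 0.003 m and angle between the x axis of grip_blue and the x axis of home_blue, either way round below 0.08 rad and horizontal distance between grip_white and home_white below 0.006 m and z of grip_white in the frame of home_white between -0.004 and 0.003 m and angle between the x axis of grip_white and the x axis of home_white, either way round below 0.08 rad and horizontal distance between grip_violet and home_violet below 0.006 m and z of grip_violet in the frame of home_violet between -0.004 and 0.003 m and angle between the x axis of grip_violet and the x axis of home_violet, either way round below 0.08 rad and value of joint lock above 0.85 rad); the robot touches nothing.
It fails at once if the bottle is knocked over (angle between bottle's own z axis and vertical above 0.6 rad).
Of block_red, block_yellow, block_green, block_blue, block_white, block_violet only 4 to 6 are there at a start; the rules pass over those that are not, and their reading is None.
At some moment in a run one of block_red, block_yellow, block_green, block_blue, block_white, block_violet may be knocked a few centimetres aside while the robot is not near it.
Once in a run the grip may slacken for a moment while it holds something.
It also fails if it takes over 210 s, if anything falls off the work surface, if the arm or the gripper's body presses on something with over 40 N, if the wrist force passes 120 N, or if a joint passes its speed limit or range.

## Working session

There is one attempt and no reset: what is moved stays moved. The work goes in short steps, Python scripts to look and compute and a shell command to move; the robot and the scene stay as the last step left them, time stands still between calls to the robot, and variables do not carry over. Pictures are saved under pics/ and viewed, at most 14 in all, crops included, and the job is handed in when it is done.

```bash
mkdir -p pics; cat > h.py <<'E'
import numpy as np, cv2
from scipy.spatial.transform import Rotation as R
from bench import arm
def shot(name,fn=None):
    p=arm.camera_params(name); im=arm.get_image(name)[:,:,::-1].copy()
    if fn: cv2.imwrite('pics/'+fn,im)
    return im,p
def ray(p,uv,z):
    K=np.array(p['K']); Rm=R.from_quat(p['orientation']).as_matrix(); o=np.array(p['position'])
    uv=np.atleast_2d(uv).astype(float)
    d=np.c_[uv,np.ones(len(uv))]@np.linalg.inv(K).T@Rm.T
    return (o+d*((z-o[2])/d[:,2])[:,None])[:,:2]
def proj(p,X):
    K=np.array(p['K']); Rm=R.from_quat(p['orientation']).as_matrix(); o=np.array(p['position'])
    c=(np.atleast_2d(X)-o)@Rm; q=c@K.T; return q[:,:2]/q[:,2:]
def st():
    s=arm.read_state(); r=R.from_quat(s['ee_rot']).as_matrix()
    print('t',round(s['clock'],2),'pos',np.round(s['position'],1),'yaw_y deg',round(np.degrees(np.arctan2(r[1,1],r[0,1])),2),'z',np.round(r[:,2],3),'w',round(s['gripper_width'],1),'F',np.round(s['contact_force'],1),round(s['grasp_force'],1),'j',np.round(s['joints'],2)); return s
E
python3 - <<'E'
from h import *
for n in ('top','scene'):
    im,p=shot(n,n+'0.png'); print(n,p)
st()
E
```

```text
top {'K': array([[480.6757284 ,   0.        , 329.37994984],
       [  0.        , 480.6757284 , 241.04694438],
       [  0.        ,   0.        ,   1.        ]]), 'position': array([ 359.33422032,  -67.95446385, 1282.51297818]), 'orientation': array([-0.70283443,  0.70683033, -0.04779761,  0.06426537])}
scene {'K': array([[449.69494536,   0.        , 323.92271918],
       [  0.        , 449.69494536, 242.64238459],
       [  0.        ,   0.        ,   1.        ]]), 'position': array([ 7.58355343e-01, -7.72838473e+02,  6.83511524e+02]), 'orientation': array([ 0.8342302 , -0.27794551,  0.15740504, -0.44947739])}
t 0.1 pos [178.4 598.4 230.3] yaw_y deg -106.61 z [-0.    -0.002 -1.   ] w 85.2 F [-0.   0.6  0. ] 0.0 j [ 1.54  0.39  0.01 -0.   -1.19 -0.26]
```

View pics/top0.png

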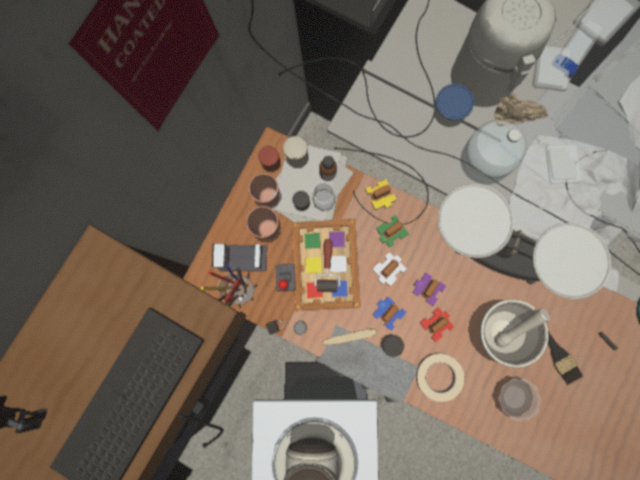

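View pics/scene0.png

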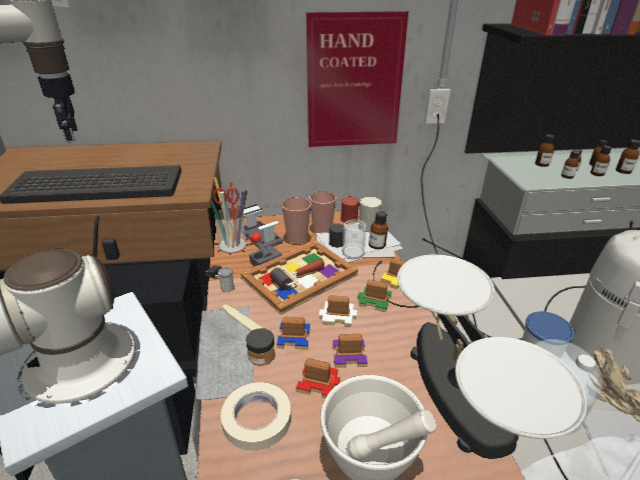

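All six blocks (yellow 381,193; green 392,231; white 390,269; violet 430,290; blue 389,313; red 437,323 in the top view), with the brayer (327,265) in the frame, the rest (240,257), the lever knob (284,285) and the bottle (328,165).

```bash
python3 - <<'E'
from h import *
p=arm.camera_params('top')
pts=dict(frTL=(295,225),frTR=(353,221),frBR=(358,306),frBL=(299,309),handle_end=(328,241),handle_near=(328,270),roller=(327,286),yellow=(381,193),green=(393,231),white=(390,269),violet=(430,290),blue=(389,313),red=(437,323),rest=(240,257),restL=(219,257),restR=(261,257),knob=(284,285),bottle=(328,165))
hz=dict(handle_end=25,handle_near=25,roller=35,rest=60,restL=60,restR=60,knob=70,bottle=100)
for k,v in pts.items(): print(k,np.round(ray(p,v,hz.get(k,18 if k[:2]=='fr' else 14))[0]))
im=cv2.imread('pics/top0.png')
c=cv2.resize(im[150:350,190:460],None,fx=2.9,fy=2.9,interpolation=cv2.INTER_CUBIC); cv2.imwrite('pics/c0.png',c); print(c.shape)
E
```

```text
frTL [606.  53.]
frTR [ 616. -102.]
frBR [ 390. -113.]
frBL [383.  41.]
handle_end [561. -35.]
handle_near [484. -35.]
roller [441. -33.]
yellow [ 693. -179.]
green [ 588. -209.]
white [ 486. -199.]
violet [ 431. -302.]
blue [ 372. -193.]
red [ 345. -317.]
rest [515. 191.]
restL [516. 245.]
restR [515. 136.]
knob [442.  75.]
bottle [746. -38.]
(580, 783, 3)
```

View pics/c0.png

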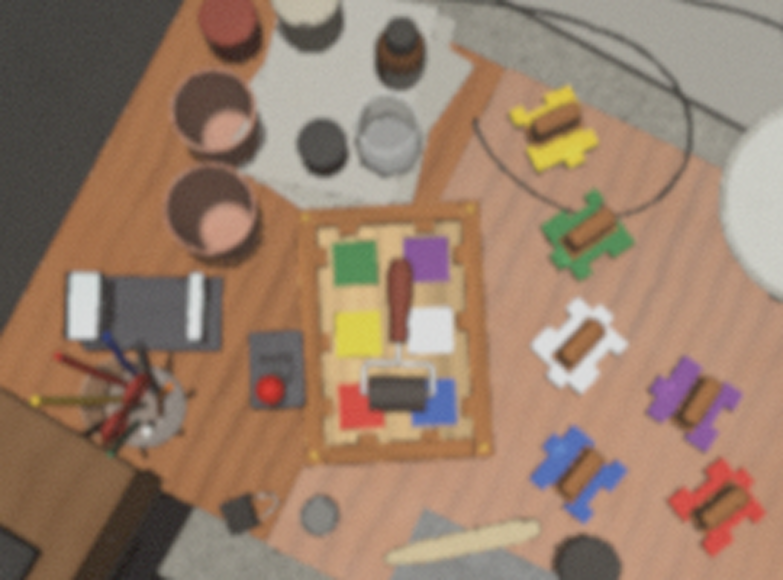

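```bash
python3 -m handwheel '[{"x":0.1,"y":-0.21,"z":0.06,"az":0.012},{"x":0.1,"y":-0.21,"z":0.06,"az":0.012},{"x":0.1,"y":-0.21,"z":0.06,"az":0.012},{"x":0.1,"y":-0.21,"z":0.06,"az":0.012},{"x":0.1,"y":-0.21,"z":0.06,"az":0.012},{"x":0.1,"y":-0.21,"z":0.04,"az":0.012},{"x":0.1,"y":-0.21,"z":0.04,"az":0.012},{"x":0.1,"y":-0.21,"z":0.04,"az":0.012}]' 1
python3 -m handwheel '[{"x":0.1,"y":-0.21,"z":0.04,"az":0.012},{"x":0.1,"y":-0.21,"z":0.04,"az":0.012},{"x":0.1,"y":-0.21,"z":0.04,"az":0.012},{"x":0.1,"y":-0.21,"z":0.04,"az":0.012},{"x":0.1,"y":-0.21,"az":0.012},{"x":0.0,"y":-0.2,"az":0.012},{"x":0,"y":0,"az":0.02},{"x":0}]'
python3 - <<'E'
from h import *
st(); im,p=shot('wrist','w0.png'); print(p); print(np.round(ray(p,[[0,0],[640,0],[640,480],[0,480]],18)))
E
```

```text
t 0.1 pos [178.4 598.4 230.3] yaw_y deg -106.61 z [-0.    -0.002 -1.   ] w 85.2 F [-0.   0.6  0. ] 0.0 j [ 1.54  0.39  0.01 -0.   -1.19 -0.26]
{'K': array([[395.17589361,   0.        , 322.24116408],
       [  0.        , 395.17589361, 241.01275895],
       [  0.        ,   0.        ,   1.        ]]), 'position': array([243.32326001, 578.62535402, 373.36584404]), 'orientation': array([-0.59235427,  0.79459568,  0.10628345, -0.08023684])}
[[ 415.  795.]
 [ 269.  305.]
 [-217.  344.]
 [ -12. 1029.]]invalid input at $[0]: expected keys x, y, z, ax, ay, az
invalid input at $[0]: expected keys x, y, z, ax, ay, az
```

View pics/w0.png

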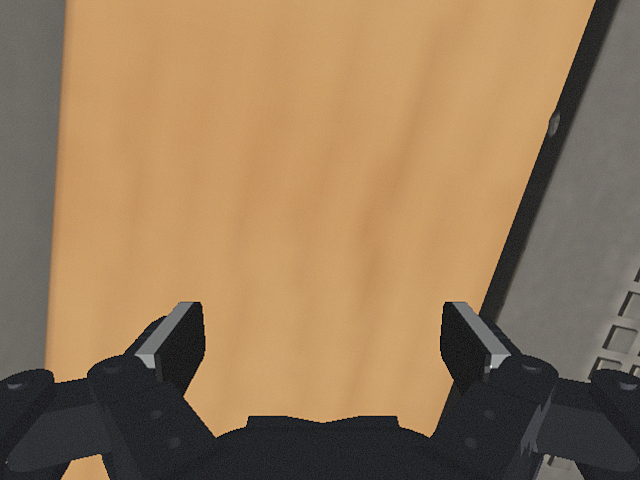

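The picture shows only the keyboard desk: the moves were refused because all six keys are required. I'm resending them.

```bash
python3 -m handwheel '[{"x":0.1,"y":-0.21,"z":0.06,"ax":0,"ay":0,"az":0.012},{"x":0.1,"y":-0.21,"z":0.06,"ax":0,"ay":0,"az":0.012},{"x":0.1,"y":-0.21,"z":0.06,"ax":0,"ay":0,"az":0.012},{"x":0.1,"y":-0.21,"z":0.06,"ax":0,"ay":0,"az":0.012},{"x":0.1,"y":-0.21,"z":0.06,"ax":0,"ay":0,"az":0.012},{"x":0.1,"y":-0.21,"z":0.04,"ax":0,"ay":0,"az":0.012},{"x":0.1,"y":-0.21,"z":0.04,"ax":0,"ay":0,"az":0.012},{"x":0.1,"y":-0.21,"z":0.04,"ax":0,"ay":0,"az":0.012}]' 1
python3 -m handwheel '[{"x":0.1,"y":-0.21,"z":0.04,"ax":0,"ay":0,"az":0.012},{"x":0.1,"y":-0.21,"z":0.04,"ax":0,"ay":0,"az":0.012},{"x":0.1,"y":-0.21,"z":0.04,"ax":0,"ay":0,"az":0.012},{"x":0.1,"y":-0.21,"z":0.04,"ax":0,"ay":0,"az":0.012},{"x":0.1,"y":-0.21,"z":0.0,"ax":0,"ay":0,"az":0.012},{"x":0.0,"y":-0.2,"z":0.0,"ax":0,"ay":0,"az":0.012},{"x":0,"y":0,"z":0,"ax":0,"ay":0,"az":0.02},{"x":0,"y":0,"z":0,"ax":0,"ay":0,"az":0}]'
python3 - <<'E'
from h import *
st(); im,p=shot('wrist','w1.png'); print(p); print(np.round(ray(p,[[0,0],[640,0],[640,480],[0,480]],18)))
E
```

```text
clock: 0.95
position: [338.7, 261.0, 315.7]
ee_rot: [0.998, -0.069, 0.0, -0.0]
contact_force: [0.6, 1.1, 0.6]
gripper_width: 85.4
grasp_force: 0.0
clock: 1.75
position: [438.4, 11.7, 347.0]
ee_rot: [1.0, 0.001, -0.0, -0.0]
contact_force: [0.6, 1.0, -0.3]
gripper_width: 85.3
grasp_force: 0.0
t 1.75 pos [438.4  11.7 347. ] yaw_y deg -89.84 z [-0.001  0.    -1.   ] w 85.3 F [ 0.6  1.  -0.3] 0.0 j [ 0.4  -0.01 -0.2  -0.   -1.38  1.17]
{'K': array([[395.17589361,   0.        , 322.24116408],
       [  0.        , 395.17589361, 241.01275895],
       [  0.        ,   0.        ,   1.        ]]), 'position': array([506.07412363,  10.96154629, 490.01841337]), 'orientation': array([ 0.70193586, -0.69962272, -0.09431586,  0.09443843])}
[[ 641.  354.]
 [ 643. -326.]
 [  10. -462.]
 [   7.  488.]]
```

View pics/w1.png

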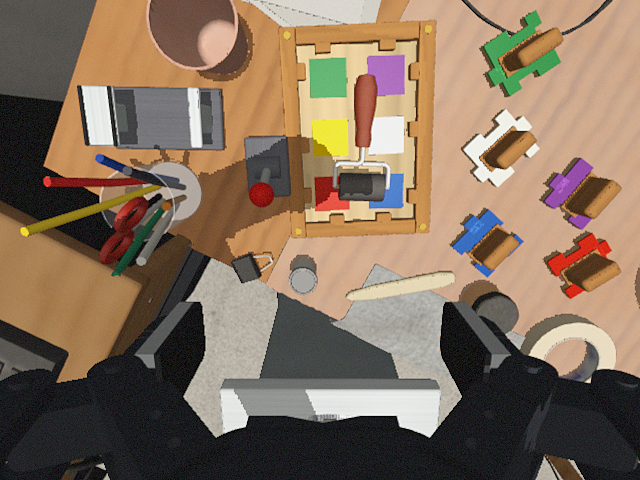

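```bash
python3 - <<'E'
from h import *
s=st(); im=cv2.imread('pics/w1.png'); p=arm.camera_params('wrist')
c=ray(p,[(280,28),(436,20),(431,232),(291,238)],18); print(np.round(c,1),np.linalg.norm(c-np.roll(c,-1,0),axis=1), c.mean(0))
hsv=cv2.cvtColor(im,cv2.COLOR_BGR2HSV)
m=((hsv[:,:,0]<8)|(hsv[:,:,0]>174))&(hsv[:,:,1]>120)&(hsv[:,:,2]<170)
m=m.astype(np.uint8)*255; roi=np.zeros_like(m); roi[60:165,345:385]=m[60:165,345:385]
ct=max(cv2.findContours(roi,cv2.RETR_EXTERNAL,cv2.CHAIN_APPROX_NONE)[0],key=cv2.contourArea)
print('handle',cv2.boundingRect(ct)); q=ct[:,0,:]
w=ray(p,q,19); l=cv2.fitLine(w.astype(np.float32),cv2.DIST_L2,0,.01,.01).ravel(); print(l,np.degrees(np.arctan2(l[1],l[0])),w.min(0),w.max(0))
print('roller',ray(p,(361,186),6+22),ray(p,[(338,186),(386,188)],22))
print('trough',ray(p,[(80,88),(105,86),(118,147),(91,150)],60)); print('plain',ray(p,[(191,89),(218,89),(222,149),(196,150)],60))
print('foot',ray(p,[(81,90),(220,89),(224,148),(92,150)],3))
print('knob',ray(p,(261,194),79))
E
```

```text
t 1.8 pos [438.4  12.5 347.1] yaw_y deg -89.79 z [-0.  0. -1.] w 85.5 F [-0.2  0.7  0.5] 0.0 j [ 0.4  -0.01 -0.2  -0.   -1.38  1.17]
[[ 614.8   58. ]
 [ 623.3 -109.7]
 [ 388.7 -122.5]
 [ 380.3   50. ]] [167.9389613  234.90128228 172.66078445 234.62074966] [501.8084334  -31.05477214]
handle (354, 75, 11, 72)
[ 9.9998605e-01  5.2856221e-03  5.3016406e+02 -2.9190865e+01] 0.3028452 [491.35561013 -34.22978747] [567.92486839 -23.68197527]
roller [[446.21424289 -33.60453076]] [[445.31833267  -6.98464258]
 [443.19997819 -63.87878261]]
trough [[548.97548764 259.27957411]
 [550.99655196 233.49608158]
 [490.50626927 228.25480462]
 [487.28003577 257.33493463]]
plain [[548.50333572 146.0847637 ]
 [548.62144708 118.51705429]
 [488.91724281 118.17987184]
 [487.76274229 145.84818382]]
foot [[552.49460768 291.26695703]
 [554.26936914 130.35149679]
 [487.82365506 129.8072647 ]
 [484.79365616 288.67700288]]
knob [[444.02037131  75.6106715 ]]
```

```bash
python3 -m handwheel '[{"x":0.04,"y":-0.028,"z":-0.2,"ax":0,"ay":0,"az":0},{"x":0.04,"y":-0.028,"z":-0.2,"ax":0,"ay":0,"az":0},{"x":0.04,"y":-0.028,"z":-0.2,"ax":0,"ay":0,"az":0},{"x":0.04,"y":-0.028,"z":-0.2,"ax":0,"ay":0,"az":0},{"x":0.04,"y":-0.028,"z":-0.2,"ax":0,"ay":0,"az":0},{"x":0.04,"y":-0.028,"z":-0.2,"ax":0,"ay":0,"az":0},{"x":0.04,"y":-0.028,"z":-0.16,"ax":0,"ay":0,"az":0},{"x":0.04,"y":-0.028,"z":-0.12,"ax":0,"ay":0,"az":0}]' 1
python3 -m handwheel '[{"x":0,"y":0,"z":-0.05,"ax":0,"ay":0,"az":0},{"x":0,"y":0,"z":-0.05,"ax":0,"ay":0,"az":0},{"x":0,"y":0,"z":-0.04,"ax":0,"ay":0,"az":0},{"x":0,"y":0,"z":-0.03,"ax":0,"ay":0,"az":0},{"x":0,"y":0,"z":-0.02,"ax":0,"ay":0,"az":0},{"x":0,"y":0,"z":-0.01,"ax":0,"ay":0,"az":0},{"x":0,"y":0,"z":0,"ax":0,"ay":0,"az":0},{"x":0,"y":0,"z":0,"ax":0,"ay":0,"az":0}]'
python3 -m handwheel '[{"x":0,"y":0,"z":0,"ax":0,"ay":0,"az":0},{"x":0,"y":0,"z":0,"ax":0,"ay":0,"az":0},{"x":0,"y":0,"z":0,"ax":0,"ay":0,"az":0},{"x":0,"y":0,"z":0,"ax":0,"ay":0,"az":0},{"x":0,"y":0,"z":0,"ax":0,"ay":0,"az":0},{"x":0,"y":0,"z":0,"ax":0,"ay":0,"az":0},{"x":0,"y":0,"z":0,"ax":0,"ay":0,"az":0},{"x":0,"y":0,"z":0,"ax":0,"ay":0,"az":0}]' -1
```

```text
clock: 2.6
position: [502.0, -31.1, 49.0]
ee_rot: [1.0, 0.003, -0.001, 0.0]
contact_force: [0.7, 1.0, 0.2]
gripper_width: 85.4
grasp_force: 0.0
clock: 3.4
position: [502.8, -31.8, 11.7]
ee_rot: [1.0, 0.003, 0.0, -0.0]
contact_force: [-0.0, -0.5, -0.6]
gripper_width: 85.7
grasp_force: 0.0
clock: 4.2
position: [502.7, -31.9, 11.6]
ee_rot: [1.0, 0.003, 0.0, 0.0]
contact_force: [-1.0, -0.9, 4.5]
gripper_width: 17.0
grasp_force: 58.5
```

```bash
python3 -m handwheel '[{"x":0,"y":0,"z":0.02,"ax":0,"ay":0,"az":0},{"x":0,"y":0,"z":0.04,"ax":0,"ay":0,"az":0},{"x":0,"y":0,"z":0.08,"ax":0,"ay":0,"az":0},{"x":0,"y":0,"z":0.1,"ax":0,"ay":0,"az":0},{"x":0,"y":0,"z":0.12,"ax":0,"ay":0,"az":0},{"x":0,"y":0,"z":0.12,"ax":0,"ay":0,"az":0},{"x":0,"y":0,"z":0.12,"ax":0,"ay":0,"az":0},{"x":0,"y":0,"z":0.1,"ax":0,"ay":0,"az":0}]'
python3 - <<'E'
from h import *
K=np.array(arm.camera_params('wrist')['K'])
pw=dict(K=K,position=[506.074,10.96,490.018],orientation=[ 0.70193586, -0.69962272, -0.09431586,  0.09443843]); pt=arm.camera_params('top')
def tri(a,b):
    A=[];B=[]
    for p,uv in((pw,a),(pt,b)):
        Rm=R.from_quat(p['orientation']).as_matrix(); d=Rm@np.linalg.inv(p['K'])@[*uv,1]; d/=np.linalg.norm(d)
        M=np.eye(3)-np.outer(d,d); A.append(M);B.append(M@p['position'])
    return np.linalg.lstsq(np.vstack(A),np.hstack(B),rcond=None)[0].round()
for n,a,b in (('blue',(97,158),(227,265.5)),('red',(45,182),(210.7,273)),('yellow',(24,231),(201,288)),('sc',(130,205),(236,281)),('bottlecheck knob',(261,194),(284,284.5)),('trough TL',(80,88),(190+70/2.9,150+272/2.9))): print(n,tri(a,b))
E
```

```text
clock: 5.0
position: [502.5, -31.8, 152.9]
ee_rot: [1.0, 0.003, 0.001, -0.0]
contact_force: [-0.3, 0.0, -2.6]
gripper_width: 17.0
grasp_force: 58.4
blue [484. 203. 146.]
red [465. 237. 166.]
yellow [428. 254. 178.]
sc [446. 179. 151.]
bottlecheck knob [443.  75.  73.]
trough TL [550. 259.  60.]
```

```bash
python3 -m handwheel '[{"x":0,"y":0,"z":0,"ax":0,"ay":0,"az":-0.04},{"x":0,"y":0,"z":0,"ax":0,"ay":0,"az":-0.09},{"x":0,"y":0,"z":0,"ax":0,"ay":0,"az":-0.09},{"x":0,"y":0,"z":0,"ax":0,"ay":0,"az":-0.09},{"x":0,"y":0,"z":0,"ax":0,"ay":0,"az":-0.09},{"x":0,"y":0,"z":0,"ax":0,"ay":0,"az":-0.09},{"x":0,"y":0,"z":0,"ax":0,"ay":0,"az":-0.09},{"x":0,"y":0,"z":0,"ax":0,"ay":0,"az":-0.09}]'
python3 -m handwheel '[{"x":0.02,"y":0.1,"z":0,"ax":0,"ay":0,"az":-0.09},{"x":0.02,"y":0.11,"z":0,"ax":0,"ay":0,"az":-0.09},{"x":0.02,"y":0.11,"z":0,"ax":0,"ay":0,"az":-0.09},{"x":0.02,"y":0.11,"z":0,"ax":0,"ay":0,"az":-0.06},{"x":0.02,"y":0.11,"z":0,"ax":0,"ay":0,"az":0},{"x":0.02,"y":0.11,"z":0,"ax":0,"ay":0,"az":0},{"x":0.02,"y":0.11,"z":0,"ax":0,"ay":0,"az":0},{"x":0.01,"y":0.11,"z":0,"ax":0,"ay":0,"az":0}]'
python3 -m handwheel '[{"x":0,"y":0.1,"z":0,"ax":0,"ay":0,"az":0},{"x":0,"y":0.07,"z":0,"ax":0,"ay":0,"az":0},{"x":0,"y":0.03,"z":0,"ax":0,"ay":0,"az":0},{"x":0,"y":0,"z":-0.07,"ax":0,"ay":0,"az":0},{"x":0,"y":0,"z":-0.1,"ax":0,"ay":0,"az":0},{"x":0,"y":0,"z":-0.1,"ax":0,"ay":0,"az":0},{"x":0,"y":0,"z":-0.08,"ax":0,"ay":0,"az":0},{"x":0,"y":0,"z":-0.03,"ax":0,"ay":0,"az":0}]'
python3 - <<'E'
from h import *
st(); shot('scene','s1.png'); im=cv2.imread('pics/s1.png'); cv2.imwrite('pics/s1c.png',cv2.resize(im[140:300,170:420],None,fx=3,fy=3))
E
```

```text
clock: 5.8
position: [502.1, -31.9, 151.3]
ee_rot: [0.865, -0.503, -0.0, 0.0]
contact_force: [-0.4, 0.8, -0.4]
gripper_width: 17.0
grasp_force: 58.4
clock: 6.6
position: [532.3, 143.0, 151.3]
ee_rot: [0.709, -0.705, -0.0, 0.0]
contact_force: [-0.5, 0.5, -1.2]
gripper_width: 16.8
grasp_force: 58.4
clock: 7.4
position: [531.4, 180.9, 73.6]
ee_rot: [0.709, -0.706, -0.001, 0.002]
contact_force: [-0.6, -0.8, -1.6]
gripper_width: 16.7
grasp_force: 58.5
t 7.4 pos [531.4 180.9  73.6] yaw_y deg -179.75 z [-0.003 -0.002 -1.   ] w 16.7 F [-0.6 -0.8 -1.6] 58.5 j [ 0.62  0.44 -0.35 -0.   -0.79 -0.61]
```

View pics/s1c.png

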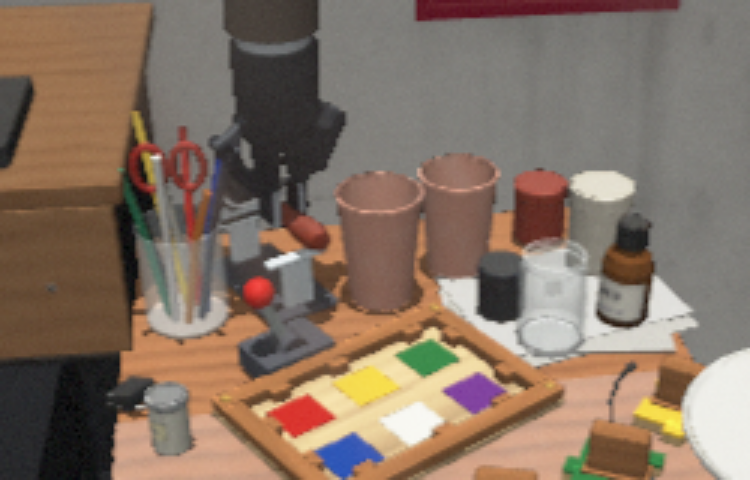

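The brayer hangs over the rest with its handle end at (305,225) in the crop and clear of the cups; I lower it next.

```bash
python3 -m handwheel '[{"x":0,"y":0,"z":-0.01,"ax":0,"ay":0,"az":0},{"x":0,"y":0,"z":-0.01,"ax":0,"ay":0,"az":0},{"x":0,"y":0,"z":-0.005,"ax":0,"ay":0,"az":0},{"x":0,"y":0,"z":-0.005,"ax":0,"ay":0,"az":0},{"x":0,"y":0,"z":-0.005,"ax":0,"ay":0,"az":0},{"x":0,"y":0,"z":0,"ax":0,"ay":0,"az":0},{"x":0,"y":0,"z":0,"ax":0,"ay":0,"az":0},{"x":0,"y":0,"z":0,"ax":0,"ay":0,"az":0}]'
```

```text
clock: 8.25
position: [532.6, 182.2, 68.4]
ee_rot: [0.709, -0.705, 0.0, -0.0]
contact_force: [-0.3, -1.0, -1.1]
gripper_width: 16.9
grasp_force: 58.5
```

```bash
python3 -m handwheel '[{"x":0,"y":0,"z":-0.005,"ax":0,"ay":0,"az":0},{"x":0,"y":0,"z":-0.005,"ax":0,"ay":0,"az":0},{"x":0,"y":0,"z":-0.005,"ax":0,"ay":0,"az":0},{"x":0,"y":0,"z":0,"ax":0,"ay":0,"az":0},{"x":0,"y":0,"z":0,"ax":0,"ay":0,"az":0},{"x":0,"y":0,"z":0,"ax":0,"ay":0,"az":0},{"x":0,"y":0,"z":0,"ax":0,"ay":0,"az":0},{"x":0,"y":0,"z":0,"ax":0,"ay":0,"az":0}]'
```

```text
clock: 9.05
position: [532.7, 182.2, 65.5]
ee_rot: [0.709, -0.705, 0.0, -0.0]
contact_force: [-0.4, 0.2, 0.8]
gripper_width: 17.4
grasp_force: 58.7
```

```bash
python3 -m handwheel '[{"x":0,"y":0,"z":0,"ax":0,"ay":0,"az":0},{"x":0,"y":0,"z":0,"ax":0,"ay":0,"az":0},{"x":0,"y":0,"z":0,"ax":0,"ay":0,"az":0},{"x":0,"y":0,"z":0,"ax":0,"ay":0,"az":0},{"x":0,"y":0,"z":0.04,"ax":0,"ay":0,"az":0},{"x":0,"y":0,"z":0.1,"ax":0,"ay":0,"az":0},{"x":0,"y":0,"z":0.15,"ax":0,"ay":0,"az":0},{"x":0,"y":0,"z":0.2,"ax":0,"ay":0,"az":0}]' 0.05
python3 -m handwheel '[{"x":-0.0,"y":-0.15,"z":0.15,"ax":0,"ay":0,"az":0},{"x":0,"y":-0.15,"z":0.15,"ax":0,"ay":0,"az":0.09},{"x":0,"y":-0.15,"z":0.15,"ax":0,"ay":0,"az":0.09},{"x":0,"y":-0.15,"z":0.1,"ax":0,"ay":0,"az":0.09},{"x":0,"y":-0.15,"z":0,"ax":0,"ay":0,"az":0.09},{"x":0,"y":-0.15,"z":0,"ax":0,"ay":0,"az":0.09},{"x":0,"y":-0.15,"z":0,"ax":0,"ay":0,"az":0.09},{"x":0,"y":-0.15,"z":0,"ax":0,"ay":0,"az":0.09}]'
python3 - <<'E'
from h import *
st(); shot('scene','s2.png'); im=cv2.imread('pics/s2.png'); cv2.imwrite('pics/s2c.png',cv2.resize(im[170:300,190:320],None,fx=3,fy=3))
E
```

```text
clock: 9.85
position: [531.5, 181.5, 163.4]
ee_rot: [0.709, -0.705, -0.0, 0.002]
contact_force: [0.5, 0.6, -1.2]
gripper_width: 44.7
grasp_force: 0.0
clock: 10.65
position: [532.2, -59.1, 274.2]
ee_rot: [0.96, -0.281, 0.0, -0.0]
contact_force: [1.0, -0.2, -0.1]
gripper_width: 44.8
grasp_force: 0.0
t 10.65 pos [532.2 -59.1 274.2] yaw_y deg -122.64 z [ 0.001  0.    -1.   ] w 44.8 F [ 1.  -0.2 -0.1] 0.0 j [ 0.19  0.2  -0.14  0.   -1.23  0.81]
```

View pics/s2c.png

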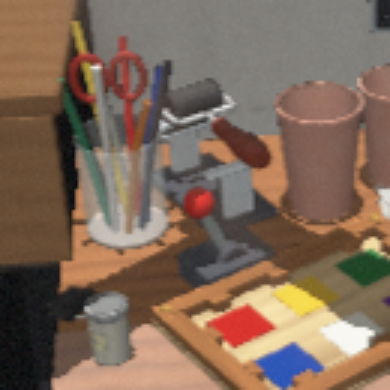

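Brayer lies in its rest (roller at 195,97, handle over the plain bar at 235,170 in the crop). Now a look over the blocks and frame.

```bash
python3 -m handwheel '[{"x":-0.07,"y":-0.063,"z":0.028,"ax":0,"ay":0,"az":0.045},{"x":-0.07,"y":-0.063,"z":0.028,"ax":0,"ay":0,"az":0.045},{"x":-0.07,"y":-0.063,"z":0.028,"ax":0,"ay":0,"az":0.045},{"x":-0.07,"y":-0.063,"z":0.028,"ax":0,"ay":0,"az":0.045},{"x":-0.07,"y":-0.063,"z":0.028,"ax":0,"ay":0,"az":0.045},{"x":-0.07,"y":-0.063,"z":0.028,"ax":0,"ay":0,"az":0.045},{"x":-0.07,"y":-0.063,"z":0.028,"ax":0,"ay":0,"az":0.045},{"x":0,"y":0,"z":0,"ax":0,"ay":0,"az":0.045}]' 1
cat >> h.py <<'E'
def rect(im,p,x0,x1,y0,y1,z,s):
    # ground-plane rectified: image up=+x, left=+y
    W,H=int((y1-y0)*s),int((x1-x0)*s)
    w=np.array([[x1,y1],[x1,y0],[x0,y0],[x0,y1]],float)
    src=proj(p,np.c_[w,np.full(4,z)]).astype(np.float32)
    M=cv2.getPerspectiveTransform(src,np.float32([[0,0],[W,0],[W,H],[0,H]]))
    return cv2.warpPerspective(im,M,(W,H))
E
python3 - <<'E'
from h import *
st(); im,p=shot('wrist','w2.png'); print(p['position'])
r=rect(im,p,300,740,-370,60,12,1.36); cv2.imwrite('pics/r2.png',r); print(r.shape)
E
```

```text
clock: 11.5
position: [433.3, -147.0, 314.3]
ee_rot: [1.0, -0.005, 0.001, 0.0]
contact_force: [0.7, 0.2, 0.5]
gripper_width: 85.3
grasp_force: 0.0
t 11.5 pos [ 433.3 -147.   314.3] yaw_y deg -90.55 z [ 0.003 -0.    -1.   ] w 85.3 F [0.7 0.2 0.5] 0.0 j [ 0.03  0.04 -0.23  0.   -1.3   1.53]
[ 500.56481825 -148.59314759  457.50792518]
(598, 584, 3)
```

View pics/r2.png

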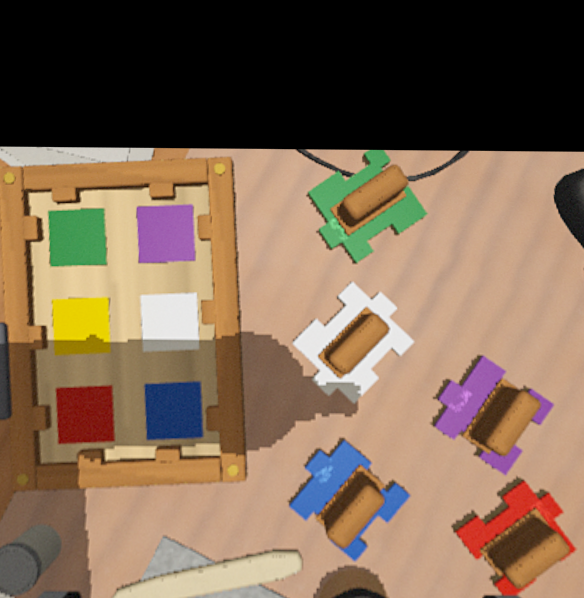

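The rectified view shows the empty frame (corners 8,175; 222,168; 235,470; 22,480) and five blocks; yellow is beyond the edge. Next, per-block crops aligned to their edges to read the tabs.

```bash
cat >> h.py <<'E'
HUE=dict(red=((0,6),(172,180)),yellow=((24,35),),green=((50,85),),blue=((105,122),),violet=((132,155),))
def mask(im,name,p=None):
    h=cv2.cvtColor(im,cv2.COLOR_BGR2HSV).astype(int); H,S,V=h[...,0],h[...,1],h[...,2]
    if name=='white': m=(S<45)&(V>140)
    else: m=np.any([(H>=a)&(H<=b) for a,b in HUE[name]],axis=0)&(S>(150 if name=='red' else 90))&(V>50)
    return m.astype(np.uint8)*255
def block(im,p,name,near,z=12,rad=48):
    """rays of the colour contour on z -> yaw mod 90 (deg), rough centre"""
    m=mask(im,name); yy,xx=np.nonzero(m)
    if len(xx)==0: return None
    w=ray(p,np.c_[xx,yy],z); k=np.linalg.norm(w-near,axis=1)<rad
    m2=np.zeros_like(m); m2[yy[k],xx[k]]=255
    m2=cv2.morphologyEx(m2,cv2.MORPH_CLOSE,np.ones((3,3)))
    cs=cv2.findContours(m2,cv2.RETR_EXTERNAL,cv2.CHAIN_APPROX_NONE)[0]; ct=max(cs,key=cv2.contourArea)
    pl=cv2.approxPolyDP(ct,2,True)[:,0,:]; a=ray(p,pl,z); e=np.roll(a,-1,0)-a; L=np.linalg.norm(e,axis=1); th=np.arctan2(e[:,1],e[:,0])
    yaw=np.degrees(np.angle((L**2*np.exp(4j*th)).sum())/4)
    hull=cv2.minAreaRect(ray(p,ct[:,0,:],z).astype(np.float32))
    return yaw,ray(p,ct[:,0,:],z),np.array(hull[0])
def crop(im,p,c,yaw,z=12,half=50,s=2.6):
    t=np.radians(yaw); ex=np.array([np.cos(t),np.sin(t)]); ey=np.array([-ex[1],ex[0]]); n=int(2*half*s)
    w=[c+half*(ex+ey),c+half*(ex-ey),c+half*(-ex-ey),c+half*(-ex+ey)]
    src=proj(p,np.c_[np.array(w),np.full(4,z)]).astype(np.float32)
    return cv2.warpPerspective(im,cv2.getPerspectiveTransform(src,np.float32([[0,0],[n,0],[n,n],[0,n]])),(n,n))
E
python3 - <<'E'
from h import *
im=cv2.imread('pics/w2.png'); p=arm.camera_params('wrist')
near=dict(green=(368,208),white=(353,341),violet=(495,413),blue=(350,497),red=(515,540)); near={k:np.array([740-v/1.36,60-u/1.36]) for k,(u,v) in near.items()}
out=[]
for k in ('green','white','violet','blue','red'):
    yaw,ct,c=block(im,p,k,near[k]); 
    # choose representative nearest -55
    yaw=yaw+90*round((-55-yaw)/90)
    print(k,round(yaw,1),np.round(c,1),np.round(near[k],1)); 
    cr=crop(im,p,near[k],yaw); cv2.putText(cr,k,(3,12),0,.45,(255,255,255),1); out.append(cr)
t=arm.camera_params('top'); imt=cv2.imread('pics/top0.png')
y=block(imt,t,'yellow',np.array([693,-179])); yaw=y[0]+90*round((-65-y[0])/90); print('yellow',yaw,y[2])
cr=crop(imt,t,y[2],yaw); out.append(cr)
cv2.imwrite('pics/b.png',np.vstack([np.hstack(out[:3]),np.hstack(out[3:])]))
E
```

```text
green -56.0 [ 588.9 -205.5] [ 587.1 -210.6]
white -45.3 [ 489.  -199.1] [ 489.3 -199.6]
violet -34.9 [ 450.2 -281.2] [ 436.3 -304. ]
blue -40.6 [ 389.4 -177.8] [ 374.6 -197.4]
red -52.5 [ 346.1 -322.1] [ 342.9 -318.7]
yellow -71.79552970664574 [ 667.87133789 -186.82955933]
```

View pics/b.png

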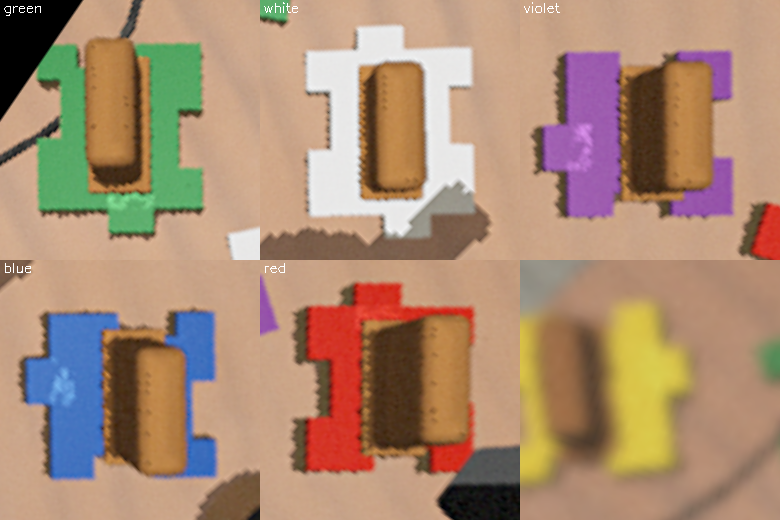

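```bash
cat >> h.py <<'E'
CELL=dict(red=(-66,33),yellow=(0,33),green=(66,33),blue=(-66,-33),white=(0,-33),violet=(66,-33))
def frame(im,p,approx=(501.8,-31),yaw0=2.5,use=('red','yellow','green','blue','violet'),verb=True):
    src=[];dst=[];t=np.radians(yaw0);c,s=np.cos(t),np.sin(t)
    for k in use:
        g=np.array(CELL[k]); e=np.array(approx)+[c*g[0]-s*g[1],s*g[0]+c*g[1]]
        m=mask(im,k); yy,xx=np.nonzero(m); w=ray(p,np.c_[xx,yy],6); kk=np.linalg.norm(w-e,axis=1)<32
        m2=np.zeros_like(m); m2[yy[kk],xx[kk]]=255; m2=cv2.morphologyEx(m2,cv2.MORPH_OPEN,np.ones((3,3)))
        ct=max(cv2.findContours(m2,cv2.RETR_EXTERNAL,cv2.CHAIN_APPROX_NONE)[0],key=cv2.contourArea)
        r=cv2.minAreaRect(ray(p,ct[:,0,:],6).astype(np.float32)); src.append(g);dst.append(r[0])
    src=np.array(src,float);dst=np.array(dst,float);a=src-src.mean(0);b=dst-dst.mean(0)
    U,S,V=np.linalg.svd(a.T@b); Rm=(U@V).T; off=dst.mean(0)-Rm@src.mean(0); yaw=np.degrees(np.arctan2(Rm[1,0],Rm[0,0]))
    if verb: print('frame',off.round(2),'yaw',round(yaw,2),'res',(dst-(src@Rm.T+off)).round(1).tolist())
    return off,yaw
E
python3 - <<'E'
from h import *
p=arm.camera_params('wrist'); im=cv2.imread('pics/w2.png'); frame(im,p)
pw=dict(K=p['K'],position=[506.074,10.96,490.018],orientation=[ 0.70193586, -0.69962272, -0.09431586,  0.09443843])
frame(cv2.imread('pics/w1.png'),pw,use=('yellow','green','violet'))
near=dict(green=(368,208),white=(353,341),violet=(495,413),blue=(350,497),red=(515,540))
d=dict(green=(1.35,3.85,-56),white=(-.4,.4,-45.3),violet=(-1.5,.2,-34.9),blue=(-1.9,-.8,-40.6),red=(.4,.4,-52.5))
for k,(u,v) in near.items():
    a,b,y=d[k]; t=np.radians(y); print(k,np.round([740-v/1.36+a*np.cos(t)-b*np.sin(t),60-u/1.36+a*np.sin(t)+b*np.cos(t)],1),y)
E
```

```text
frame [502.05 -29.91] yaw 2.64 res [[-0.1, -0.1], [0.2, 0.1], [0.1, -0.0], [-0.1, -0.1], [-0.1, 0.1]]
frame [502.21 -31.02] yaw 2.76 res [[-0.1, 0.0], [0.1, -0.1], [0.0, 0.0]]
green [ 591.  -209.6] -56
white [ 489.3 -199. ] -45.3
violet [ 435.2 -302.9] -34.9
blue [ 372.6 -196.7] -40.6
red [ 343.5 -318.8] -52.5
```

```bash
python3 -m handwheel '[{"x":-0.038,"y":-0.031,"z":-0.155,"ax":0,"ay":0,"az":-0.056},{"x":-0.038,"y":-0.031,"z":-0.155,"ax":0,"ay":0,"az":-0.056},{"x":-0.038,"y":-0.031,"z":-0.155,"ax":0,"ay":0,"az":-0.056},{"x":-0.038,"y":-0.031,"z":-0.155,"ax":0,"ay":0,"az":-0.056},{"x":-0.038,"y":-0.031,"z":-0.155,"ax":0,"ay":0,"az":-0.056},{"x":-0.038,"y":-0.031,"z":-0.155,"ax":0,"ay":0,"az":-0.056},{"x":-0.038,"y":-0.031,"z":-0.155,"ax":0,"ay":0,"az":-0.056},{"x":-0.038,"y":-0.031,"z":-0.155,"ax":0,"ay":0,"az":-0.056}]' 0.4
python3 - <<'E'
from h import *
st(); shot('wrist','w3.png')
E
```

```text
clock: 12.35
position: [374.0, -195.8, 63.9]
ee_rot: [0.936, -0.352, 0.001, -0.0]
contact_force: [0.6, 0.1, 0.0]
gripper_width: 59.6
grasp_force: 0.0
t 12.35 pos [ 374.  -195.8   63.9] yaw_y deg -131.18 z [ 0.001 -0.    -1.   ] w 59.6 F [0.6 0.1 0. ] 0.0 j [-0.09  0.26 -0.69  0.   -0.61  0.95]
```

View pics/w3.png

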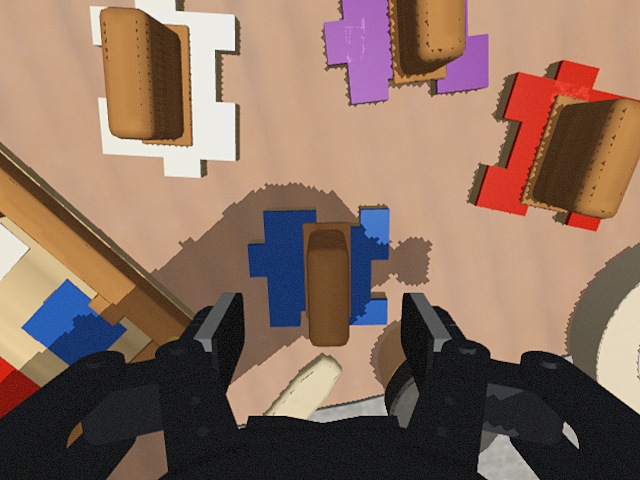

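Blue block sits between the open fingers: base corners about (265,210),(388,207),(387,325),(270,326), bar at (327,285). Now an automatic near measure of the base square.

```bash
cat >> h.py <<'E'
def fine(im,p,name,c,yaw,z=12,rad=48):
    """refine centre/yaw of the base square from contour points close to its four sides"""
    c=np.array(c,float)
    b=block(im,p,name,c,z,rad); ct=b[1]; y2=b[0]+90*round((yaw-b[0])/90)
    if abs(y2-yaw)<6: yaw=y2
    for it in range(6):
        t=np.radians(yaw); Rm=np.array([[np.cos(t),-np.sin(t)],[np.sin(t),np.cos(t)]]); q=(ct-c)@Rm; H=31.75; tol=(6,4,3,2,2,2)[it]; off=[]; sl=[]; n=[]
        for ax in (0,1):
            o=[]
            for s in (1,-1):
                k=(abs(q[:,ax]-s*H)<tol)&(abs(q[:,1-ax])<30)
                n.append(int(k.sum()))
                if k.sum()>8:
                    f=np.polyfit(q[k,1-ax],q[k,ax],1); o.append(np.median(q[k,ax])-s*H); sl.append((f[0] if ax else -f[0],k.sum()))
            off.append(np.mean(o) if o else 0); 
            if it==5: print(name,'side offs',ax,np.round(o,2))
        c=c+Rm@np.array(off); 
        if sl: yaw+=np.degrees(np.average([a for a,_ in sl],weights=[w for _,w in sl]))*.7
    print(name,'c',c.round(1),'yaw',round(yaw,2),'n',n); return c,yaw
def go(c,yaw,z):
    s=st(); r=R.from_quat(s['ee_rot']).as_matrix(); ty=np.degrees(np.arctan2(r[1,1],r[0,1])); d=(yaw-90-ty+90)%180-90
    print('need mm',np.round(np.array([*c,z])-s['position'],1),'shares',np.round((np.array([*c,z])-s['position'])/200,4),'deg',round(d,2),'az',round(d/90,4))
E
python3 - <<'E'
from h import *
p=arm.camera_params('wrist'); im=cv2.imread('pics/w3.png')
c,y=fine(im,p,'blue',(372.6,-196.7),-40.6); go(c,y,16)
fine(im,p,'white',(489.3,-199),-45.3)
print(ray(p,[(265,210),(388,207),(387,325),(270,326)],12).mean(0))
E
```

```text
blue side offs 0 [-0.81  0.8 ]
blue side offs 1 [-0.01]
blue c [ 366.8 -198.6] yaw -39.65 n [52, 27, 85, 0]
t 12.4 pos [ 368.9 -195.3   59.6] yaw_y deg -131.47 z [-0.01   0.002 -1.   ] w 59.7 F [-3.4  0.  -3.5] 0.0 j [-0.1   0.27 -0.7  -0.   -0.61  0.94]
need mm [ -2.2  -3.2 -43.6] shares [-0.0108 -0.0162 -0.2179] deg 1.82 az 0.0202
white side offs 0 [-0.46  0.35]
white side offs 1 [-0.02]
white c [ 487.9 -194.1] yaw -46.15 n [63, 87, 0, 65]
[ 367.09905047 -197.90245087]
```

```bash
python3 -m handwheel '[{"x":0,"y":0,"z":0,"ax":0,"ay":0,"az":0},{"x":0,"y":0,"z":0,"ax":0,"ay":0,"az":0},{"x":0,"y":0,"z":0,"ax":0,"ay":0,"az":0},{"x":0,"y":0,"z":0,"ax":0,"ay":0,"az":0},{"x":0,"y":0,"z":0,"ax":0,"ay":0,"az":0},{"x":0,"y":0,"z":0,"ax":0,"ay":0,"az":0},{"x":0,"y":0,"z":0,"ax":0,"ay":0,"az":0},{"x":0,"y":0,"z":0,"ax":0,"ay":0,"az":0}]' 
python3 - <<'E'
from h import *
im,p=shot('wrist','w4.png')
c,y=fine(im,p,'blue',(372.6,-196.7),-40.6); go(c,y,16)
fine(im,p,'white',(489.3,-199),-45.3)
fine(im,p,'violet',(435.2,-303),-35)
E
```

```text
clock: 13.2
position: [373.8, -195.7, 64.6]
ee_rot: [0.937, -0.349, 0.0, -0.0]
contact_force: [0.4, 0.3, 0.2]
gripper_width: 60.1
grasp_force: 0.0
blue side offs 0 [-0.28  0.24]
blue side offs 1 [0.]
blue c [ 371.5 -197.6] yaw -39.71 n [51, 29, 81, 0]
t 13.25 pos [ 373.8 -195.7   64.5] yaw_y deg -130.9 z [-0. -0. -1.] w 59.9 F [-0.3 -0.5  0.1] 0.0 j [-0.09  0.26 -0.69  0.   -0.62  0.95]
need mm [ -2.2  -2.  -48.5] shares [-0.0112 -0.0098 -0.2426] deg 1.2 az 0.0133
white side offs 0 [ 0.1  -0.13]
white side offs 1 [-0.05  0.16]
white c [ 488.3 -199.7] yaw -44.52 n [77, 94, 56, 91]
violet side offs 0 [-0.03]
violet side offs 1 [-0.03]
violet c [ 435.1 -303.6] yaw -33.41 n [0, 37, 67, 0]
```

```bash
python3 -m handwheel '[{"x":-0.006,"y":-0.005,"z":-0.03,"ax":0,"ay":0,"az":0.007},{"x":-0.005,"y":-0.005,"z":-0.05,"ax":0,"ay":0,"az":0.006},{"x":0,"y":0,"z":-0.05,"ax":0,"ay":0,"az":0},{"x":0,"y":0,"z":-0.05,"ax":0,"ay":0,"az":0},{"x":0,"y":0,"z":-0.04,"ax":0,"ay":0,"az":0},{"x":0,"y":0,"z":-0.02,"ax":0,"ay":0,"az":0},{"x":0,"y":0,"z":0,"ax":0,"ay":0,"az":0},{"x":0,"y":0,"z":0,"ax":0,"ay":0,"az":0}]'
python3 -m handwheel '[{"x":0,"y":0,"z":0,"ax":0,"ay":0,"az":0},{"x":0,"y":0,"z":0,"ax":0,"ay":0,"az":0},{"x":0,"y":0,"z":0,"ax":0,"ay":0,"az":0},{"x":0,"y":0,"z":0,"ax":0,"ay":0,"az":0},{"x":0,"y":0,"z":0,"ax":0,"ay":0,"az":0},{"x":0,"y":0,"z":0,"ax":0,"ay":0,"az":0},{"x":0,"y":0,"z":0,"ax":0,"ay":0,"az":0},{"x":0,"y":0,"z":0,"ax":0,"ay":0,"az":0}]' -1
python3 -m handwheel '[{"x":0,"y":0,"z":0.03,"ax":0,"ay":0,"az":0},{"x":0,"y":0,"z":0.05,"ax":0,"ay":0,"az":0},{"x":0,"y":0,"z":0.08,"ax":0,"ay":0,"az":0},{"x":0,"y":0,"z":0.1,"ax":0,"ay":0,"az":0},{"x":0,"y":0,"z":0.1,"ax":0,"ay":0,"az":0},{"x":0,"y":0,"z":0.06,"ax":0,"ay":0,"az":0},{"x":0,"y":0,"z":0.03,"ax":0,"ay":0,"az":0},{"x":0,"y":0,"z":0,"ax":0,"ay":0,"az":0}]'
python3 - <<'E'
from h import *
go((437.7,-66.5),2.7,100)
E
```

```text
clock: 14.05
position: [371.7, -197.7, 16.6]
ee_rot: [0.941, -0.34, 0.0, 0.0]
contact_force: [-0.5, -0.6, -0.4]
gripper_width: 59.8
grasp_force: 0.0
clock: 14.85
position: [371.9, -197.7, 16.9]
ee_rot: [0.941, -0.34, 0.0, -0.0]
contact_force: [-1.3, 1.8, 5.7]
gripper_width: 17.5
grasp_force: 59.0
clock: 15.65
position: [371.7, -197.7, 107.0]
ee_rot: [0.94, -0.34, 0.001, -0.0]
contact_force: [-0.2, 0.5, -1.5]
gripper_width: 17.2
grasp_force: 58.5
t 15.65 pos [ 371.7 -197.7  107. ] yaw_y deg -129.74 z [ 0.001 -0.    -1.   ] w 17.2 F [-0.2  0.5 -1.5] 58.5 j [-0.1   0.19 -0.64 -0.   -0.74  0.98]
need mm [ 66.  131.2  -7. ] shares [ 0.33    0.6559 -0.035 ] deg 42.44 az 0.4716
```

```bash
python3 -m handwheel '[{"x":0.04,"y":0.08,"z":0,"ax":0,"ay":0,"az":0.06},{"x":0.06,"y":0.12,"z":0,"ax":0,"ay":0,"az":0.09},{"x":0.06,"y":0.12,"z":0,"ax":0,"ay":0,"az":0.09},{"x":0.06,"y":0.12,"z":0,"ax":0,"ay":0,"az":0.09},{"x":0.06,"y":0.12,"z":0,"ax":0,"ay":0,"az":0.09},{"x":0.05,"y":0.096,"z":0,"ax":0,"ay":0,"az":0.052},{"x":0,"y":0,"z":0,"ax":0,"ay":0,"az":0},{"x":0,"y":0,"z":0,"ax":0,"ay":0,"az":0}]'
python3 - <<'E'
from h import *
im,p=shot('wrist','w5.png'); go((437.7,-66.5),2.7,40)
frame(im,p,(502,-30.4),2.7,('green','yellow','violet'))
s=arm.read_state()
fine(im,p,'blue',s['position'][:2],2.7,z=s['position'][2]-16.6+12,rad=48)
E
```

```text
clock: 16.45
position: [436.7, -66.4, 105.5]
ee_rot: [1.0, 0.024, -0.001, 0.0]
contact_force: [-0.4, -0.2, -1.8]
gripper_width: 16.8
grasp_force: 58.7
t 16.5 pos [436.5 -66.8 105.6] yaw_y deg -87.32 z [-0.003 -0.    -1.   ] w 17.1 F [ 0.2 -1.1 -1.8] 58.7 j [ 0.22  0.22 -0.6  -0.   -0.75  1.4 ]
need mm [  1.2   0.3 -65.6] shares [ 0.0059  0.0014 -0.3282] deg 0.02 az 0.0002
frame [495.97 -29.6 ] yaw 0.78 res [[-3.5, 0.6], [4.7, -1.1], [-1.2, 0.5]]
blue side offs 0 [-0.01]
blue side offs 1 [0.01]
blue c [436.4 -67.8] yaw 3.27 n [80, 0, 70, 0]
```

View pics/w5.png

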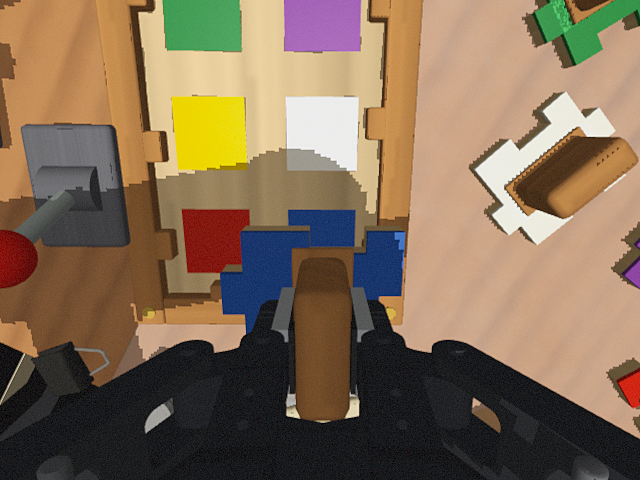

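```bash
python3 - <<'E'
from h import *
im=cv2.imread('pics/w5.png'); p=arm.camera_params('wrist')
frame(im,p,(502,-30.4),2.7,('red','yellow'))
print('yellow patch px rect',ray(p,[(172,96),(245,98),(246,170),(175,170)],6).mean(0),'white',ray(p,[(286,97),(358,96),(357,170),(287,170)],6).mean(0),'red',ray(p,[(182,209),(249,209),(249,272),(190,272)],6).mean(0))
z=105.6-16.6+12
print('blue corners',ray(p,[(243,227),(405,231)],z))
E
```

```text
frame [501.41 -31.12] yaw 2.37 res [[-0.0, -0.0], [0.0, 0.0]]
yellow patch px rect [499.78712944   2.07347046] white [503.08065226 -64.47527667] red [434.19186408  -1.14823342]
blue corners [[467.82819307 -35.87750652]
 [469.19856476 -98.0961652 ]]
```

```bash
python3 -m handwheel '[{"x":0.0045,"y":0.0025,"z":-0.06,"ax":0,"ay":0,"az":0},{"x":0,"y":0,"z":-0.08,"ax":0,"ay":0,"az":0},{"x":0,"y":0,"z":-0.08,"ax":0,"ay":0,"az":0},{"x":0,"y":0,"z":-0.06,"ax":0,"ay":0,"az":0},{"x":0,"y":0,"z":-0.04,"ax":0,"ay":0,"az":0},{"x":0,"y":0,"z":-0.01,"ax":0,"ay":0,"az":0},{"x":0,"y":0,"z":-0.01,"ax":0,"ay":0,"az":0},{"x":0,"y":0,"z":0,"ax":0,"ay":0,"az":0}]'
python3 -m handwheel '[{"x":0,"y":0,"z":-0.01,"ax":0,"ay":0,"az":0},{"x":0,"y":0,"z":-0.01,"ax":0,"ay":0,"az":0},{"x":0,"y":0,"z":-0.01,"ax":0,"ay":0,"az":0},{"x":0,"y":0,"z":-0.01,"ax":0,"ay":0,"az":0},{"x":0,"y":0,"z":0,"ax":0,"ay":0,"az":0},{"x":0,"y":0,"z":0,"ax":0,"ay":0,"az":0},{"x":0,"y":0,"z":0,"ax":0,"ay":0,"az":0},{"x":0,"y":0,"z":0,"ax":0,"ay":0,"az":0}]'
python3 -c "
from h import *
st()"
```

```text
clock: 17.3
position: [438.6, -66.1, 38.7]
ee_rot: [1.0, 0.024, 0.0, -0.0]
contact_force: [-0.5, -0.3, -0.1]
gripper_width: 17.0
grasp_force: 58.7
clock: 18.1
position: [438.5, -66.0, 30.6]
ee_rot: [1.0, 0.024, 0.0, -0.0]
contact_force: [0.9, 0.3, -0.9]
gripper_width: 17.4
grasp_force: 58.7
t 18.1 pos [438.5 -66.   30.6] yaw_y deg -87.26 z [ 0.  0. -1.] w 17.4 F [ 0.9  0.3 -0.9] 58.7 j [ 0.22  0.36 -0.68  0.   -0.54  1.4 ]
```

```bash
python3 -m handwheel '[{"x":-0.0025,"y":0,"z":-0.005,"ax":0,"ay":0,"az":0},{"x":-0.0025,"y":0,"z":-0.005,"ax":0,"ay":0,"az":0},{"x":0,"y":0,"z":-0.01,"ax":0,"ay":0,"az":0},{"x":0,"y":0,"z":-0.01,"ax":0,"ay":0,"az":0},{"x":0,"y":0,"z":-0.005,"ax":0,"ay":0,"az":0},{"x":0,"y":0,"z":-0.005,"ax":0,"ay":0,"az":0},{"x":0,"y":0,"z":0,"ax":0,"ay":0,"az":0},{"x":0,"y":0,"z":0,"ax":0,"ay":0,"az":0}]'
python3 -c "
from h import *
st()"
```

```text
clock: 18.9
position: [437.3, -66.0, 22.9]
ee_rot: [1.0, 0.024, -0.0, 0.0]
contact_force: [-2.0, 0.4, 5.5]
gripper_width: 17.4
grasp_force: 59.7
t 18.9 pos [437.3 -66.   22.9] yaw_y deg -87.24 z [-0. -0. -1.] w 17.4 F [-2.   0.4  5.5] 59.7 j [ 0.22  0.37 -0.68  0.   -0.52  1.4 ]
```

```bash
python3 -m handwheel '[{"x":0,"y":0,"z":0,"ax":0,"ay":0,"az":0},{"x":0,"y":0,"z":0,"ax":0,"ay":0,"az":0},{"x":0,"y":0,"z":0,"ax":0,"ay":0,"az":0},{"x":0,"y":0,"z":0.03,"ax":0,"ay":0,"az":0},{"x":0,"y":0,"z":0.08,"ax":0,"ay":0,"az":0},{"x":0,"y":0,"z":0.12,"ax":0,"ay":0,"az":0},{"x":0,"y":0,"z":0.12,"ax":0,"ay":0,"az":0},{"x":0,"y":0,"z":0.07,"ax":0,"ay":0,"az":0}]' 0
python3 -m handwheel '[{"x":0.02,"y":-0.1,"z":0,"ax":0,"ay":0,"az":-0.06},{"x":0.04,"y":-0.12,"z":0,"ax":0,"ay":0,"az":-0.09},{"x":0.05,"y":-0.12,"z":0,"ax":0,"ay":0,"az":-0.09},{"x":0.05,"y":-0.12,"z":-0.04,"ax":0,"ay":0,"az":-0.09},{"x":0.05,"y":-0.12,"z":-0.08,"ax":0,"ay":0,"az":-0.09},{"x":0.045,"y":-0.09,"z":-0.08,"ax":0,"ay":0,"az":-0.09},{"x":0,"y":0,"z":-0.03,"ax":0,"ay":0,"az":-0.015},{"x":0,"y":0,"z":0,"ax":0,"ay":0,"az":0}]' 0.4
python3 -m handwheel '[{"x":0,"y":0,"z":0,"ax":0,"ay":0,"az":0},{"x":0,"y":0,"z":0,"ax":0,"ay":0,"az":0},{"x":0,"y":0,"z":0,"ax":0,"ay":0,"az":0},{"x":0,"y":0,"z":0,"ax":0,"ay":0,"az":0},{"x":0,"y":0,"z":0,"ax":0,"ay":0,"az":0},{"x":0,"y":0,"z":0,"ax":0,"ay":0,"az":0},{"x":0,"y":0,"z":0,"ax":0,"ay":0,"az":0},{"x":0,"y":0,"z":0,"ax":0,"ay":0,"az":0}]'
python3 - <<'E'
from h import *
im,p=shot('wrist','w6.png')
c,y=fine(im,p,'white',(488.3,-199.7),-44.5); go(c,y,16.5)
for k,c0,y0 in (('violet',(435.2,-303),-35),('green',(591,-209.6),-56),('blue',(437.5,-66.2),2.7)):
    try: fine(im,p,k,c0,y0,z=18 if k=='blue' else 12)
    except Exception as e: print(k,e)
E
```

```text
clock: 19.7
position: [438.3, -65.9, 108.6]
ee_rot: [1.0, 0.024, 0.002, -0.0]
contact_force: [0.5, 0.4, -0.0]
gripper_width: 42.6
grasp_force: 0.0
clock: 20.5
position: [487.4, -200.0, 59.6]
ee_rot: [0.926, -0.379, -0.001, 0.0]
contact_force: [-0.1, 0.4, -0.5]
gripper_width: 59.8
grasp_force: 0.0
clock: 21.3
position: [488.4, -200.0, 60.5]
ee_rot: [0.926, -0.379, -0.0, 0.0]
contact_force: [-0.4, 0.5, -0.6]
gripper_width: 59.9
grasp_force: 0.0
white side offs 0 [-0.02  0.03]
white side offs 1 [-0.16  0.16]
white c [ 488.1 -199.9] yaw -44.43 n [94, 76, 75, 76]
t 21.35 pos [ 488.4 -200.    60.5] yaw_y deg -134.5 z [-0.  0. -1.] w 59.7 F [-0.4  0.2 -0.9] 0.0 j [-0.08  0.41 -0.44 -0.   -0.71  0.88]
need mm [ -0.3   0.1 -44. ] shares [-0.0015  0.0007 -0.2198] deg 0.08 az 0.0009
violet side offs 0 [-0.23  0.29]
violet side offs 1 [-0.]
violet c [ 434.9 -303.3] yaw -34.67 n [44, 35, 89, 0]
green side offs 0 [-0.36  0.33]
green side offs 1 [-0.11  0.13]
green c [ 590.7 -210.6] yaw -55.66 n [57, 96, 59, 91]
blue side offs 0 [0.]
blue side offs 1 []
blue c [435.4 -66.2] yaw 2.52 n [36, 0, 0, 0]
```

```bash
python3 -m handwheel '[{"x":0,"y":0,"z":-0.03,"ax":0,"ay":0,"az":0},{"x":0,"y":0,"z":-0.05,"ax":0,"ay":0,"az":0},{"x":0,"y":0,"z":-0.05,"ax":0,"ay":0,"az":0},{"x":0,"y":0,"z":-0.05,"ax":0,"ay":0,"az":0},{"x":0,"y":0,"z":-0.03,"ax":0,"ay":0,"az":0},{"x":0,"y":0,"z":-0.01,"ax":0,"ay":0,"az":0},{"x":0,"y":0,"z":0,"ax":0,"ay":0,"az":0},{"x":0,"y":0,"z":0,"ax":0,"ay":0,"az":0}]'
python3 -m handwheel '[{"x":0,"y":0,"z":0,"ax":0,"ay":0,"az":0},{"x":0,"y":0,"z":0,"ax":0,"ay":0,"az":0},{"x":0,"y":0,"z":0,"ax":0,"ay":0,"az":0},{"x":0,"y":0,"z":0,"ax":0,"ay":0,"az":0},{"x":0,"y":0,"z":0,"ax":0,"ay":0,"az":0},{"x":0,"y":0,"z":0,"ax":0,"ay":0,"az":0},{"x":0,"y":0,"z":0,"ax":0,"ay":0,"az":0},{"x":0,"y":0,"z":0,"ax":0,"ay":0,"az":0}]' -1
python3 -m handwheel '[{"x":0,"y":0,"z":0.03,"ax":0,"ay":0,"az":0},{"x":0,"y":0,"z":0.05,"ax":0,"ay":0,"az":0},{"x":0,"y":0,"z":0.08,"ax":0,"ay":0,"az":0},{"x":0,"y":0,"z":0.1,"ax":0,"ay":0,"az":0},{"x":0,"y":0,"z":0.1,"ax":0,"ay":0,"az":0},{"x":0,"y":0,"z":0.06,"ax":0,"ay":0,"az":0},{"x":0,"y":0,"z":0.03,"ax":0,"ay":0,"az":0},{"x":0,"y":0,"z":0,"ax":0,"ay":0,"az":0}]'
python3 -m handwheel '[{"x":0.0125,"y":0.08,"z":0,"ax":0,"ay":0,"az":0.06},{"x":0.0125,"y":0.13,"z":0,"ax":0,"ay":0,"az":0.09},{"x":0.0125,"y":0.13,"z":0,"ax":0,"ay":0,"az":0.09},{"x":0.0125,"y":0.13,"z":0,"ax":0,"ay":0,"az":0.09},{"x":0.0125,"y":0.13,"z":0,"ax":0,"ay":0,"az":0.09},{"x":0.0125,"y":0.085,"z":0,"ax":0,"ay":0,"az":0.09},{"x":0,"y":0,"z":0,"ax":0,"ay":0,"az":0.013},{"x":0,"y":0,"z":0,"ax":0,"ay":0,"az":0}]'
python3 -m handwheel '[{"x":0,"y":0,"z":0,"ax":0,"ay":0,"az":0},{"x":0,"y":0,"z":0,"ax":0,"ay":0,"az":0},{"x":0,"y":0,"z":0,"ax":0,"ay":0,"az":0},{"x":0,"y":0,"z":0,"ax":0,"ay":0,"az":0},{"x":0,"y":0,"z":-0.05,"ax":0,"ay":0,"az":0},{"x":0,"y":0,"z":-0.06,"ax":0,"ay":0,"az":0},{"x":0,"y":0,"z":-0.03,"ax":0,"ay":0,"az":0},{"x":0,"y":0,"z":0,"ax":0,"ay":0,"az":0}]'
python3 - <<'E'
from h import *
im,p=shot('wrist','w7.png'); go((503.3,-63.0),2.7,38)
s=arm.read_state()
fine(im,p,'white',s['position'][:2],2.7,z=s['position'][2]-16.6+12,rad=48)
E
```

```text
clock: 22.15
position: [488.7, -200.0, 16.7]
ee_rot: [0.926, -0.379, 0.0, -0.0]
contact_force: [-0.7, -0.3, 0.3]
gripper_width: 59.8
grasp_force: 0.0
clock: 22.95
position: [488.9, -200.0, 16.9]
ee_rot: [0.926, -0.379, 0.0, -0.0]
contact_force: [-0.1, 1.8, 4.7]
gripper_width: 17.1
grasp_force: 59.2
clock: 23.75
position: [488.6, -200.0, 107.1]
ee_rot: [0.926, -0.379, 0.001, -0.0]
contact_force: [0.2, 1.0, -0.9]
gripper_width: 17.1
grasp_force: 58.5
clock: 24.55
position: [502.8, -62.9, 105.6]
ee_rot: [1.0, 0.022, -0.001, 0.0]
contact_force: [1.0, 0.1, -0.5]
gripper_width: 17.1
grasp_force: 58.7
clock: 25.35
position: [502.3, -63.1, 76.8]
ee_rot: [1.0, 0.022, -0.002, 0.0]
contact_force: [0.2, 0.1, -0.2]
gripper_width: 17.1
grasp_force: 58.7
t 25.4 pos [503.  -63.1  77.6] yaw_y deg -87.43 z [-0.002 -0.    -1.   ] w 17.4 F [ 0.1 -0.3 -0.6] 58.7 j [ 0.2   0.36 -0.48  0.   -0.73  1.42]
need mm [  0.3   0.1 -39.6] shares [ 0.0017  0.0003 -0.1979] deg 0.13 az 0.0014
white side offs 0 [0.01]
white side offs 1 [-0.38  0.4 ]
white c [501.6 -64.2] yaw 2.52 n [120, 0, 37, 34]
```

```bash
python3 -m handwheel '[{"x":0.003,"y":0,"z":-0.05,"ax":0,"ay":0,"az":0},{"x":0,"y":0,"z":-0.08,"ax":0,"ay":0,"az":0},{"x":0,"y":0,"z":-0.05,"ax":0,"ay":0,"az":0},{"x":0,"y":0,"z":-0.02,"ax":0,"ay":0,"az":0},{"x":0,"y":0,"z":-0.01,"ax":0,"ay":0,"az":0},{"x":0,"y":0,"z":-0.01,"ax":0,"ay":0,"az":0},{"x":0,"y":0,"z":-0.01,"ax":0,"ay":0,"az":0},{"x":0,"y":0,"z":0,"ax":0,"ay":0,"az":0}]'
python3 -m handwheel '[{"x":0,"y":0,"z":0,"ax":0,"ay":0,"az":0},{"x":0,"y":0,"z":0,"ax":0,"ay":0,"az":0},{"x":0,"y":0,"z":0,"ax":0,"ay":0,"az":0},{"x":0,"y":0,"z":0,"ax":0,"ay":0,"az":0},{"x":0,"y":0,"z":0,"ax":0,"ay":0,"az":0},{"x":0,"y":0,"z":0,"ax":0,"ay":0,"az":0},{"x":0,"y":0,"z":0,"ax":0,"ay":0,"az":0},{"x":0,"y":0,"z":0,"ax":0,"ay":0,"az":0}]'
```

```text
clock: 26.2
position: [504.1, -62.9, 32.6]
ee_rot: [1.0, 0.022, 0.0, -0.0]
contact_force: [-0.5, 0.3, -1.5]
gripper_width: 17.1
grasp_force: 58.7
clock: 27.0
position: [504.1, -63.0, 32.5]
ee_rot: [1.0, 0.022, -0.0, 0.0]
contact_force: [-0.3, 0.3, -1.4]
gripper_width: 17.5
grasp_force: 58.7
```

```bash
python3 -m handwheel '[{"x":-0.0015,"y":0,"z":-0.005,"ax":0,"ay":0,"az":0},{"x":0,"y":0,"z":-0.01,"ax":0,"ay":0,"az":0},{"x":0,"y":0,"z":-0.01,"ax":0,"ay":0,"az":0},{"x":0,"y":0,"z":-0.01,"ax":0,"ay":0,"az":0},{"x":0,"y":0,"z":-0.01,"ax":0,"ay":0,"az":0},{"x":0,"y":0,"z":-0.005,"ax":0,"ay":0,"az":0},{"x":0,"y":0,"z":0,"ax":0,"ay":0,"az":0},{"x":0,"y":0,"z":0,"ax":0,"ay":0,"az":0}]'
```

```text
clock: 27.8
position: [503.7, -63.0, 22.9]
ee_rot: [1.0, 0.022, -0.0, 0.0]
contact_force: [-1.2, 0.7, 5.6]
gripper_width: 17.2
grasp_force: 59.5
```

```bash
python3 -m handwheel '[{"x":0,"y":0,"z":0,"ax":0,"ay":0,"az":0},{"x":0,"y":0,"z":0,"ax":0,"ay":0,"az":0},{"x":0,"y":0,"z":0,"ax":0,"ay":0,"az":0},{"x":0,"y":0,"z":0.03,"ax":0,"ay":0,"az":0},{"x":0,"y":0,"z":0.08,"ax":0,"ay":0,"az":0},{"x":0,"y":0,"z":0.12,"ax":0,"ay":0,"az":0},{"x":0,"y":0,"z":0.12,"ax":0,"ay":0,"az":0},{"x":0,"y":0,"z":0.07,"ax":0,"ay":0,"az":0}]' 0
python3 -m handwheel '[{"x":-0.034,"y":-0.12,"z":0,"ax":0,"ay":0,"az":-0.04},{"x":-0.06,"y":-0.21,"z":0,"ax":0,"ay":0,"az":-0.08},{"x":-0.06,"y":-0.21,"z":0,"ax":0,"ay":0,"az":-0.08},{"x":-0.06,"y":-0.21,"z":-0.04,"ax":0,"ay":0,"az":-0.08},{"x":-0.06,"y":-0.21,"z":-0.06,"ax":0,"ay":0,"az":-0.08},{"x":-0.04,"y":-0.14,"z":-0.08,"ax":0,"ay":0,"az":-0.054},{"x":-0.03,"y":-0.1,"z":-0.05,"ax":0,"ay":0,"az":0},{"x":0,"y":0,"z":0,"ax":0,"ay":0,"az":0}]' 0.4
python3 -m handwheel '[{"x":0,"y":0,"z":0,"ax":0,"ay":0,"az":0},{"x":0,"y":0,"z":0,"ax":0,"ay":0,"az":0},{"x":0,"y":0,"z":0,"ax":0,"ay":0,"az":0},{"x":0,"y":0,"z":0,"ax":0,"ay":0,"az":0},{"x":0,"y":0,"z":0,"ax":0,"ay":0,"az":0},{"x":0,"y":0,"z":0,"ax":0,"ay":0,"az":0},{"x":0,"y":0,"z":0,"ax":0,"ay":0,"az":0},{"x":0,"y":0,"z":0,"ax":0,"ay":0,"az":0}]'
python3 - <<'E'
from h import *
im,p=shot('wrist','w8.png')
c,y=fine(im,p,'violet',(434.9,-303.3),-34.7); go(c,y,16.5)
for k,c0,y0 in (('red',(343.5,-318.8),-52.5),('green',(590.7,-210.6),-56)):
    try: fine(im,p,k,c0,y0)
    except Exception as e: print(k,e)
E
```

```text
clock: 28.6
position: [504.8, -62.9, 108.8]
ee_rot: [1.0, 0.023, 0.002, -0.0]
contact_force: [1.0, 0.1, -0.3]
gripper_width: 42.9
grasp_force: 0.0
clock: 29.4
position: [433.1, -304.6, 59.2]
ee_rot: [0.954, -0.3, -0.002, -0.0]
contact_force: [0.1, 0.7, -0.1]
gripper_width: 59.7
grasp_force: 0.0
clock: 30.2
position: [435.0, -302.9, 60.5]
ee_rot: [0.955, -0.298, -0.0, 0.0]
contact_force: [-0.3, 0.5, 0.2]
gripper_width: 59.8
grasp_force: 0.0
violet side offs 0 [-0.02  0.12]
violet side offs 1 [-0.02]
violet c [ 434.4 -304.2] yaw -34.42 n [40, 31, 85, 0]
t 30.25 pos [ 435.  -303.    60.5] yaw_y deg -124.69 z [-0.  0. -1.] w 60.1 F [-0.8  0.7  0.1] 0.0 j [-0.3   0.42 -0.44  0.   -0.71  1.27]
need mm [ -0.5  -1.2 -44. ] shares [-0.0027 -0.0062 -0.22  ] deg 0.27 az 0.003
red side offs 0 [-0.25]
red side offs 1 [-0.1]
red c [ 342.4 -320.2] yaw -54.51 n [0, 39, 30, 0]
green side offs 0 [-0.22  0.23]
green side offs 1 [0.]
green c [ 589.9 -211.3] yaw -55.57 n [50, 26, 0, 85]
```

```bash
python3 -m handwheel '[{"x":-0.002,"y":-0.005,"z":-0.03,"ax":0,"ay":0,"az":0.003},{"x":0,"y":0,"z":-0.05,"ax":0,"ay":0,"az":0},{"x":0,"y":0,"z":-0.05,"ax":0,"ay":0,"az":0},{"x":0,"y":0,"z":-0.05,"ax":0,"ay":0,"az":0},{"x":0,"y":0,"z":-0.03,"ax":0,"ay":0,"az":0},{"x":0,"y":0,"z":-0.01,"ax":0,"ay":0,"az":0},{"x":0,"y":0,"z":0,"ax":0,"ay":0,"az":0},{"x":0,"y":0,"z":0,"ax":0,"ay":0,"az":0}]'
python3 -m handwheel '[{"x":0,"y":0,"z":0,"ax":0,"ay":0,"az":0},{"x":0,"y":0,"z":0,"ax":0,"ay":0,"az":0},{"x":0,"y":0,"z":0,"ax":0,"ay":0,"az":0},{"x":0,"y":0,"z":0,"ax":0,"ay":0,"az":0},{"x":0,"y":0,"z":0,"ax":0,"ay":0,"az":0},{"x":0,"y":0,"z":0,"ax":0,"ay":0,"az":0},{"x":0,"y":0,"z":0,"ax":0,"ay":0,"az":0},{"x":0,"y":0,"z":0,"ax":0,"ay":0,"az":0}]' -1
python3 -m handwheel '[{"x":0,"y":0,"z":0.03,"ax":0,"ay":0,"az":0},{"x":0,"y":0,"z":0.05,"ax":0,"ay":0,"az":0},{"x":0,"y":0,"z":0.08,"ax":0,"ay":0,"az":0},{"x":0,"y":0,"z":0.1,"ax":0,"ay":0,"az":0},{"x":0,"y":0,"z":0.1,"ax":0,"ay":0,"az":0},{"x":0,"y":0,"z":0.06,"ax":0,"ay":0,"az":0},{"x":0,"y":0,"z":0.03,"ax":0,"ay":0,"az":0},{"x":0,"y":0,"z":0,"ax":0,"ay":0,"az":0}]'
python3 -m handwheel '[{"x":0.048,"y":0.087,"z":0,"ax":0,"ay":0,"az":0.03},{"x":0.096,"y":0.174,"z":0,"ax":0,"ay":0,"az":0.06},{"x":0.096,"y":0.174,"z":0,"ax":0,"ay":0,"az":0.06},{"x":0.096,"y":0.174,"z":0,"ax":0,"ay":0,"az":0.06},{"x":0.096,"y":0.174,"z":0,"ax":0,"ay":0,"az":0.06},{"x":0.096,"y":0.174,"z":0,"ax":0,"ay":0,"az":0.06},{"x":0.096,"y":0.174,"z":0,"ax":0,"ay":0,"az":0.06},{"x":0.05,"y":0.089,"z":0,"ax":0,"ay":0,"az":0.02}]'
python3 -m handwheel '[{"x":0,"y":0,"z":0,"ax":0,"ay":0,"az":0},{"x":0,"y":0,"z":0,"ax":0,"ay":0,"az":0},{"x":0,"y":0,"z":-0.04,"ax":0,"ay":0,"az":0},{"x":0,"y":0,"z":-0.06,"ax":0,"ay":0,"az":0},{"x":0,"y":0,"z":-0.04,"ax":0,"ay":0,"az":0},{"x":0,"y":0,"z":0,"ax":0,"ay":0,"az":0},{"x":0,"y":0,"z":0,"ax":0,"ay":0,"az":0},{"x":0,"y":0,"z":0,"ax":0,"ay":0,"az":0}]'
python3 - <<'E'
from h import *
im,p=shot('wrist','w9.png'); go((569.4,-59.9),2.7,38)
s=arm.read_state()
fine(im,p,'violet',s['position'][:2],2.7,z=s['position'][2]-16.6+12,rad=48)
E
```

```text
clock: 31.05
position: [434.8, -304.1, 16.7]
ee_rot: [0.955, -0.296, 0.0, 0.0]
contact_force: [0.2, -0.3, -0.9]
gripper_width: 59.9
grasp_force: 0.0
clock: 31.85
position: [434.9, -304.0, 16.9]
ee_rot: [0.955, -0.296, 0.0, 0.0]
contact_force: [-0.7, 1.3, 4.9]
gripper_width: 17.3
grasp_force: 59.3
clock: 32.65
position: [434.7, -304.0, 107.1]
ee_rot: [0.955, -0.296, 0.001, -0.0]
contact_force: [-0.6, 0.0, -0.7]
gripper_width: 17.4
grasp_force: 58.4
clock: 33.45
position: [570.1, -57.5, 105.2]
ee_rot: [1.0, 0.024, -0.001, 0.0]
contact_force: [-0.4, 0.6, -1.1]
gripper_width: 17.5
grasp_force: 58.7
clock: 34.25
position: [569.7, -60.1, 78.8]
ee_rot: [1.0, 0.022, 0.0, 0.0]
contact_force: [-0.4, -0.1, -1.8]
gripper_width: 17.3
grasp_force: 58.7
t 34.3 pos [569.7 -60.   78.9] yaw_y deg -87.53 z [ 0.001  0.    -1.   ] w 17.6 F [ 0.3  0.5 -1.4] 58.7 j [ 0.18  0.45 -0.32  0.   -0.8   1.44]
need mm [ -0.3   0.1 -40.9] shares [-0.0016  0.0007 -0.2046] deg 0.23 az 0.0025
violet side offs 0 [-0.04]
violet side offs 1 [-0.35  0.21]
violet c [569.4 -60.7] yaw 1.49 n [113, 0, 78, 44]
```

```bash
python3 -m handwheel '[{"x":0,"y":0,"z":-0.05,"ax":0,"ay":0,"az":0.002},{"x":0,"y":0,"z":-0.08,"ax":0,"ay":0,"az":0},{"x":0,"y":0,"z":-0.05,"ax":0,"ay":0,"az":0},{"x":0,"y":0,"z":-0.02,"ax":0,"ay":0,"az":0},{"x":0,"y":0,"z":-0.015,"ax":0,"ay":0,"az":0},{"x":0,"y":0,"z":-0.01,"ax":0,"ay":0,"az":0},{"x":0,"y":0,"z":-0.005,"ax":0,"ay":0,"az":0},{"x":0,"y":0,"z":0,"ax":0,"ay":0,"az":0}]'
python3 -c "
from h import *
st()"
```

```text
clock: 35.1
position: [569.6, -60.0, 32.8]
ee_rot: [1.0, 0.023, 0.0, -0.0]
contact_force: [0.1, -0.5, -1.6]
gripper_width: 17.4
grasp_force: 58.7
t 35.1 pos [569.6 -60.   32.8] yaw_y deg -87.34 z [ 0.001  0.    -1.   ] w 17.4 F [ 0.1 -0.5 -1.6] 58.7 j [ 0.18  0.51 -0.36  0.   -0.7   1.44]
```

```bash
python3 -m handwheel '[{"x":0,"y":0,"z":-0.005,"ax":0,"ay":0,"az":0},{"x":0,"y":0,"z":-0.01,"ax":0,"ay":0,"az":0},{"x":0,"y":0,"z":-0.01,"ax":0,"ay":0,"az":0},{"x":0,"y":0,"z":-0.01,"ax":0,"ay":0,"az":0},{"x":0,"y":0,"z":-0.01,"ax":0,"ay":0,"az":0},{"x":0,"y":0,"z":-0.005,"ax":0,"ay":0,"az":0},{"x":0,"y":0,"z":0,"ax":0,"ay":0,"az":0},{"x":0,"y":0,"z":0,"ax":0,"ay":0,"az":0}]'
```

```text
clock: 35.9
position: [569.3, -60.0, 23.0]
ee_rot: [1.0, 0.023, -0.0, 0.0]
contact_force: [-2.1, 0.2, 3.8]
gripper_width: 17.4
grasp_force: 59.4
```

```bash
python3 -m handwheel '[{"x":0,"y":0,"z":0,"ax":0,"ay":0,"az":0},{"x":0,"y":0,"z":0,"ax":0,"ay":0,"az":0},{"x":0,"y":0,"z":0,"ax":0,"ay":0,"az":0},{"x":0,"y":0,"z":0.03,"ax":0,"ay":0,"az":0},{"x":0,"y":0,"z":0.08,"ax":0,"ay":0,"az":0},{"x":0,"y":0,"z":0.12,"ax":0,"ay":0,"az":0},{"x":0,"y":0,"z":0.12,"ax":0,"ay":0,"az":0},{"x":0,"y":0,"z":0.07,"ax":0,"ay":0,"az":0}]' 0
python3 -m handwheel '[{"x":0.01,"y":-0.06,"z":0,"ax":0,"ay":0,"az":-0.06},{"x":0.015,"y":-0.12,"z":0,"ax":0,"ay":0,"az":-0.09},{"x":0.015,"y":-0.12,"z":0,"ax":0,"ay":0,"az":-0.09},{"x":0.015,"y":-0.12,"z":-0.04,"ax":0,"ay":0,"az":-0.09},{"x":0.015,"y":-0.12,"z":-0.06,"ax":0,"ay":0,"az":-0.09},{"x":0.015,"y":-0.12,"z":-0.08,"ax":0,"ay":0,"az":-0.09},{"x":0.01,"y":-0.07,"z":-0.05,"ax":0,"ay":0,"az":-0.09},{"x":0.01,"y":-0.025,"z":0,"ax":0,"ay":0,"az":-0.048}]' 0.4
python3 -m handwheel '[{"x":0,"y":0,"z":0,"ax":0,"ay":0,"az":0},{"x":0,"y":0,"z":0,"ax":0,"ay":0,"az":0},{"x":0,"y":0,"z":0,"ax":0,"ay":0,"az":0},{"x":0,"y":0,"z":0,"ax":0,"ay":0,"az":0},{"x":0,"y":0,"z":0,"ax":0,"ay":0,"az":0},{"x":0,"y":0,"z":0,"ax":0,"ay":0,"az":0},{"x":0,"y":0,"z":0,"ax":0,"ay":0,"az":0},{"x":0,"y":0,"z":0,"ax":0,"ay":0,"az":0}]'
python3 - <<'E'
from h import *
im,p=shot('wrist','w10.png')
c,y=fine(im,p,'green',(590.4,-211),-55.6); go(c,y,16.5)
c=np.array([690.,-183]); 
try: fine(im,p,'yellow',block(im,p,'yellow',c,rad=70)[2],-71.8)
except Exception as e: print(e)
E
```

```text
clock: 36.7
position: [570.4, -59.9, 109.0]
ee_rot: [1.0, 0.023, 0.002, -0.0]
contact_force: [0.3, -0.3, -0.5]
gripper_width: 42.9
grasp_force: 0.0
clock: 37.5
position: [589.1, -212.4, 58.8]
ee_rot: [0.883, -0.47, -0.002, 0.001]
contact_force: [-1.1, 0.8, -0.6]
gripper_width: 59.7
grasp_force: 0.0
clock: 38.3
position: [590.4, -210.9, 60.5]
ee_rot: [0.884, -0.467, -0.0, 0.0]
contact_force: [-0.1, 0.1, -0.9]
gripper_width: 59.4
grasp_force: 0.0
green side offs 0 [-0.04  0.02]
green side offs 1 [-0.04]
green c [ 591.  -210.3] yaw -54.9 n [50, 43, 0, 76]
t 38.35 pos [ 590.4 -211.    60.5] yaw_y deg -145.66 z [ 0. -0. -1.] w 59.6 F [ 0.2 -0.2  0. ] 0.0 j [-0.09  0.55 -0.19  0.   -0.83  0.68]
need mm [  0.6   0.7 -44. ] shares [ 0.0029  0.0033 -0.2202] deg 0.76 az 0.0085
yellow side offs 0 [-0.09  0.13]
yellow side offs 1 []
yellow c [ 669.6 -191.7] yaw -66.2 n [42, 55, 0, 0]
```

```bash
python3 -m handwheel '[{"x":0.003,"y":0.003,"z":-0.03,"ax":0,"ay":0,"az":0.007},{"x":0,"y":0,"z":-0.05,"ax":0,"ay":0,"az":0},{"x":0,"y":0,"z":-0.05,"ax":0,"ay":0,"az":0},{"x":0,"y":0,"z":-0.05,"ax":0,"ay":0,"az":0},{"x":0,"y":0,"z":-0.03,"ax":0,"ay":0,"az":0},{"x":0,"y":0,"z":-0.01,"ax":0,"ay":0,"az":0},{"x":0,"y":0,"z":0,"ax":0,"ay":0,"az":0},{"x":0,"y":0,"z":0,"ax":0,"ay":0,"az":0}]'
python3 -m handwheel '[{"x":0,"y":0,"z":0,"ax":0,"ay":0,"az":0},{"x":0,"y":0,"z":0,"ax":0,"ay":0,"az":0},{"x":0,"y":0,"z":0,"ax":0,"ay":0,"az":0},{"x":0,"y":0,"z":0,"ax":0,"ay":0,"az":0},{"x":0,"y":0,"z":0,"ax":0,"ay":0,"az":0},{"x":0,"y":0,"z":0,"ax":0,"ay":0,"az":0},{"x":0,"y":0,"z":0,"ax":0,"ay":0,"az":0},{"x":0,"y":0,"z":0,"ax":0,"ay":0,"az":0}]' -1
python3 -m handwheel '[{"x":0,"y":0,"z":0.03,"ax":0,"ay":0,"az":0},{"x":0,"y":0,"z":0.05,"ax":0,"ay":0,"az":0},{"x":0,"y":0,"z":0.08,"ax":0,"ay":0,"az":0},{"x":0,"y":0,"z":0.1,"ax":0,"ay":0,"az":0},{"x":0,"y":0,"z":0.1,"ax":0,"ay":0,"az":0},{"x":0,"y":0,"z":0.06,"ax":0,"ay":0,"az":0},{"x":0,"y":0,"z":0.03,"ax":0,"ay":0,"az":0},{"x":0,"y":0,"z":0,"ax":0,"ay":0,"az":0}]'
python3 -m handwheel '[{"x":-0.015,"y":0.08,"z":0,"ax":0,"ay":0,"az":0.05},{"x":-0.015,"y":0.15,"z":0,"ax":0,"ay":0,"az":0.09},{"x":-0.015,"y":0.15,"z":0,"ax":0,"ay":0,"az":0.09},{"x":-0.015,"y":0.15,"z":0,"ax":0,"ay":0,"az":0.09},{"x":-0.015,"y":0.15,"z":0,"ax":0,"ay":0,"az":0.09},{"x":-0.015,"y":0.15,"z":0,"ax":0,"ay":0,"az":0.09},{"x":-0.015,"y":0.15,"z":0,"ax":0,"ay":0,"az":0.09},{"x":-0.018,"y":0.102,"z":0,"ax":0,"ay":0,"az":0.051}]'
python3 -m handwheel '[{"x":0,"y":0,"z":0,"ax":0,"ay":0,"az":0},{"x":0,"y":0,"z":0,"ax":0,"ay":0,"az":0},{"x":0,"y":0,"z":-0.04,"ax":0,"ay":0,"az":0},{"x":0,"y":0,"z":-0.06,"ax":0,"ay":0,"az":0},{"x":0,"y":0,"z":-0.04,"ax":0,"ay":0,"az":0},{"x":0,"y":0,"z":0,"ax":0,"ay":0,"az":0},{"x":0,"y":0,"z":0,"ax":0,"ay":0,"az":0},{"x":0,"y":0,"z":0,"ax":0,"ay":0,"az":0}]'
python3 - <<'E'
from h import *
im,p=shot('wrist','w11.png'); go((566.3,6.1),2.7,32.7)
s=arm.read_state()
fine(im,p,'green',s['position'][:2],2.7,z=s['position'][2]-16.6+12,rad=48)
E
```

```text
clock: 39.15
position: [591.3, -210.4, 16.8]
ee_rot: [0.887, -0.462, 0.0, -0.0]
contact_force: [0.4, -0.1, -0.0]
gripper_width: 59.6
grasp_force: 0.0
clock: 39.95
position: [591.3, -210.4, 17.0]
ee_rot: [0.887, -0.462, 0.0, -0.0]
contact_force: [-0.5, -0.1, 4.9]
gripper_width: 17.5
grasp_force: 58.9
clock: 40.75
position: [591.1, -210.4, 107.1]
ee_rot: [0.887, -0.462, 0.0, -0.0]
contact_force: [0.9, -0.0, -1.4]
gripper_width: 17.4
grasp_force: 58.5
clock: 41.55
position: [565.5, 7.6, 105.3]
ee_rot: [1.0, 0.026, -0.001, 0.0]
contact_force: [-0.0, -0.1, -1.6]
gripper_width: 17.5
grasp_force: 58.6
clock: 42.35
position: [566.7, 5.9, 78.7]
ee_rot: [1.0, 0.023, 0.0, -0.0]
contact_force: [-0.2, 0.1, -1.8]
gripper_width: 16.9
grasp_force: 58.6
t 42.4 pos [566.7   6.   78.9] yaw_y deg -87.35 z [ 0.001  0.    -1.   ] w 17.5 F [ 0.   0.7 -1.6] 58.6 j [ 0.3   0.44 -0.33  0.   -0.8   1.32]
need mm [ -0.4   0.1 -46.2] shares [-0.0022  0.0004 -0.231 ] deg 0.05 az 0.0005
green side offs 0 [-0.11]
green side offs 1 [0.11]
green c [569.3   6.7] yaw -1.87 n [158, 0, 0, 65]
```

```bash
python3 -m handwheel '[{"x":-0.001,"y":0,"z":-0.05,"ax":0,"ay":0,"az":0},{"x":0,"y":0,"z":-0.08,"ax":0,"ay":0,"az":0},{"x":0,"y":0,"z":-0.05,"ax":0,"ay":0,"az":0},{"x":0,"y":0,"z":-0.02,"ax":0,"ay":0,"az":0},{"x":0,"y":0,"z":-0.015,"ax":0,"ay":0,"az":0},{"x":0,"y":0,"z":-0.01,"ax":0,"ay":0,"az":0},{"x":0,"y":0,"z":-0.005,"ax":0,"ay":0,"az":0},{"x":0,"y":0,"z":0,"ax":0,"ay":0,"az":0}]'
python3 -c "
from h import *
st()"
```

```text
clock: 43.2
position: [566.3, 6.1, 32.7]
ee_rot: [1.0, 0.023, 0.0, -0.0]
contact_force: [-1.0, -0.1, -0.4]
gripper_width: 17.6
grasp_force: 58.6
t 43.2 pos [566.3   6.1  32.7] yaw_y deg -87.34 z [ 0.  0. -1.] w 17.6 F [-1.  -0.1 -0.4] 58.6 j [ 0.3   0.51 -0.37  0.   -0.69  1.32]
```

```bash
python3 -m handwheel '[{"x":0,"y":0,"z":-0.005,"ax":0,"ay":0,"az":0},{"x":0,"y":0,"z":-0.01,"ax":0,"ay":0,"az":0},{"x":0,"y":0,"z":-0.01,"ax":0,"ay":0,"az":0},{"x":0,"y":0,"z":-0.01,"ax":0,"ay":0,"az":0},{"x":0,"y":0,"z":-0.01,"ax":0,"ay":0,"az":0},{"x":0,"y":0,"z":-0.005,"ax":0,"ay":0,"az":0},{"x":0,"y":0,"z":0,"ax":0,"ay":0,"az":0},{"x":0,"y":0,"z":0,"ax":0,"ay":0,"az":0}]'
```

```text
clock: 44.0
position: [566.1, 6.0, 23.0]
ee_rot: [1.0, 0.023, 0.0, 0.0]
contact_force: [-1.7, 0.4, 3.9]
gripper_width: 17.3
grasp_force: 59.4
```

```bash
python3 -m handwheel '[{"x":0,"y":0,"z":0,"ax":0,"ay":0,"az":0},{"x":0,"y":0,"z":0,"ax":0,"ay":0,"az":0},{"x":0,"y":0,"z":0,"ax":0,"ay":0,"az":0},{"x":0,"y":0,"z":0.03,"ax":0,"ay":0,"az":0},{"x":0,"y":0,"z":0.08,"ax":0,"ay":0,"az":0},{"x":0,"y":0,"z":0.12,"ax":0,"ay":0,"az":0},{"x":0,"y":0,"z":0.12,"ax":0,"ay":0,"az":0},{"x":0,"y":0,"z":0.07,"ax":0,"ay":0,"az":0}]' 0
python3 -m handwheel '[{"x":0.05,"y":-0.08,"z":0,"ax":0,"ay":0,"az":-0.06},{"x":0.09,"y":-0.13,"z":0,"ax":0,"ay":0,"az":-0.09},{"x":0.09,"y":-0.13,"z":0,"ax":0,"ay":0,"az":-0.09},{"x":0.09,"y":-0.13,"z":0,"ax":0,"ay":0,"az":-0.09},{"x":0.09,"y":-0.13,"z":0,"ax":0,"ay":0,"az":-0.09},{"x":0.09,"y":-0.13,"z":0,"ax":0,"ay":0,"az":-0.09},{"x":0.09,"y":-0.13,"z":0,"ax":0,"ay":0,"az":-0.09},{"x":0.045,"y":-0.065,"z":0,"ax":0,"ay":0,"az":-0.09}]' 0.4
python3 -m handwheel '[{"x":0,"y":0,"z":-0.06,"ax":0,"ay":0,"az":-0.08},{"x":0,"y":0,"z":-0.1,"ax":0,"ay":0,"az":-0.06},{"x":0,"y":0,"z":-0.05,"ax":0,"ay":0,"az":0},{"x":0,"y":0,"z":-0.02,"ax":0,"ay":0,"az":0},{"x":0,"y":0,"z":0,"ax":0,"ay":0,"az":0},{"x":0,"y":0,"z":0,"ax":0,"ay":0,"az":0},{"x":0,"y":0,"z":0,"ax":0,"ay":0,"az":0},{"x":0,"y":0,"z":0,"ax":0,"ay":0,"az":0}]'
python3 - <<'E'
from h import *
im,p=shot('wrist','w12.png')
c,y=fine(im,p,'yellow',(693,-179),-71); go(c,y,16.5)
E
```

```text
clock: 44.8
position: [567.2, 6.2, 108.9]
ee_rot: [1.0, 0.023, 0.002, -0.0]
contact_force: [-0.5, -0.6, -0.3]
gripper_width: 42.7
grasp_force: 0.0
clock: 45.6
position: [694.2, -181.3, 106.4]
ee_rot: [0.867, -0.499, 0.0, 0.0]
contact_force: [-0.6, 0.8, -0.5]
gripper_width: 59.5
grasp_force: 0.0
clock: 46.4
position: [693.6, -178.9, 61.5]
ee_rot: [0.809, -0.588, 0.001, -0.0]
contact_force: [0.6, -0.3, 0.9]
gripper_width: 59.6
grasp_force: 0.0
yellow side offs 0 [-0.13  0.18]
yellow side offs 1 [-0.]
yellow c [ 692.8 -181.6] yaw -65.86 n [33, 39, 0, 84]
t 46.45 pos [ 693.5 -178.9   61.3] yaw_y deg -162.02 z [ 0.001 -0.    -1.   ] w 59.5 F [ 0.6  0.2 -0.2] 0.0 j [-0.03  0.67  0.06  0.   -0.96  0.34]
need mm [ -0.7  -2.7 -44.8] shares [-0.0037 -0.0134 -0.2239] deg 6.16 az 0.0685
```

View pics/w12.png

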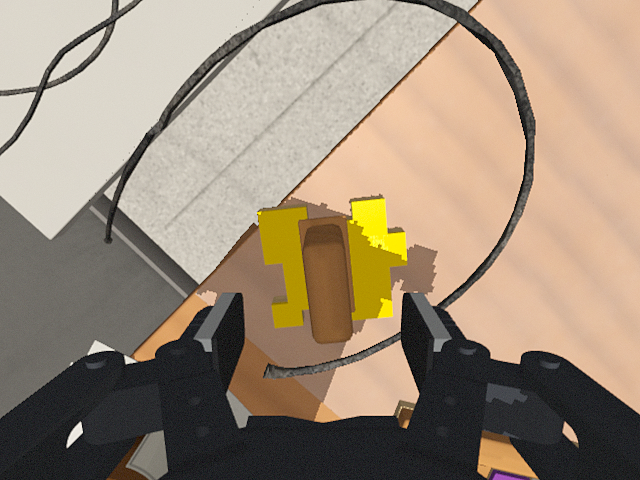

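Yellow block seen between the fingers (corners ~259,212; 383,197; 393,317; 275,327), turned about 6° from the tool, with the cable clear of the finger paths.

```bash
python3 -m handwheel '[{"x":-0.004,"y":-0.013,"z":-0.02,"ax":0,"ay":0,"az":0.068},{"x":0,"y":0,"z":-0.04,"ax":0,"ay":0,"az":0},{"x":0,"y":0,"z":-0.05,"ax":0,"ay":0,"az":0},{"x":0,"y":0,"z":-0.05,"ax":0,"ay":0,"az":0},{"x":0,"y":0,"z":-0.04,"ax":0,"ay":0,"az":0},{"x":0,"y":0,"z":-0.02,"ax":0,"ay":0,"az":0},{"x":0,"y":0,"z":0,"ax":0,"ay":0,"az":0},{"x":0,"y":0,"z":0,"ax":0,"ay":0,"az":0}]'
python3 -m handwheel '[{"x":0,"y":0,"z":0,"ax":0,"ay":0,"az":0},{"x":0,"y":0,"z":0,"ax":0,"ay":0,"az":0},{"x":0,"y":0,"z":0,"ax":0,"ay":0,"az":0},{"x":0,"y":0,"z":0,"ax":0,"ay":0,"az":0},{"x":0,"y":0,"z":0,"ax":0,"ay":0,"az":0},{"x":0,"y":0,"z":0,"ax":0,"ay":0,"az":0},{"x":0,"y":0,"z":0,"ax":0,"ay":0,"az":0},{"x":0,"y":0,"z":0,"ax":0,"ay":0,"az":0}]' -1
python3 -m handwheel '[{"x":0,"y":0,"z":0.03,"ax":0,"ay":0,"az":0},{"x":0,"y":0,"z":0.05,"ax":0,"ay":0,"az":0},{"x":0,"y":0,"z":0.08,"ax":0,"ay":0,"az":0},{"x":0,"y":0,"z":0.1,"ax":0,"ay":0,"az":0},{"x":0,"y":0,"z":0.1,"ax":0,"ay":0,"az":0},{"x":0,"y":0,"z":0.06,"ax":0,"ay":0,"az":0},{"x":0,"y":0,"z":0.03,"ax":0,"ay":0,"az":0},{"x":0,"y":0,"z":0,"ax":0,"ay":0,"az":0}]'
python3 -c "
from h import *
go((500.3,3.0),2.7,107)"
```

```text
clock: 47.25
position: [692.6, -181.6, 16.6]
ee_rot: [0.839, -0.544, 0.0, 0.0]
contact_force: [0.1, -0.6, 0.8]
gripper_width: 59.5
grasp_force: 0.0
clock: 48.05
position: [692.7, -181.6, 17.1]
ee_rot: [0.839, -0.544, 0.0, -0.0]
contact_force: [-0.1, 1.3, 4.4]
gripper_width: 17.2
grasp_force: 59.0
clock: 48.85
position: [692.7, -181.6, 107.7]
ee_rot: [0.839, -0.544, 0.001, -0.0]
contact_force: [0.1, -0.4, -1.0]
gripper_width: 17.1
grasp_force: 58.5
t 48.85 pos [ 692.7 -181.6  107.7] yaw_y deg -155.93 z [ 0.002  0.    -1.   ] w 17.1 F [ 0.1 -0.4 -1. ] 58.5 j [-0.03  0.63  0.1  -0.   -1.04  0.45]
need mm [-192.4  184.6   -0.7] shares [-0.9621  0.9229 -0.0033] deg 68.63 az 0.7625
```

```bash
python3 -m handwheel '[{"x":-0.07,"y":0.07,"z":0,"ax":0,"ay":0,"az":0.05},{"x":-0.13,"y":0.125,"z":0,"ax":0,"ay":0,"az":0.09},{"x":-0.13,"y":0.125,"z":0,"ax":0,"ay":0,"az":0.09},{"x":-0.13,"y":0.125,"z":0,"ax":0,"ay":0,"az":0.09},{"x":-0.13,"y":0.125,"z":0,"ax":0,"ay":0,"az":0.09},{"x":-0.13,"y":0.125,"z":0,"ax":0,"ay":0,"az":0.09},{"x":-0.13,"y":0.125,"z":0,"ax":0,"ay":0,"az":0.09},{"x":-0.112,"y":0.103,"z":0,"ax":0,"ay":0,"az":0.09}]'
python3 -m handwheel '[{"x":0,"y":0,"z":0,"ax":0,"ay":0,"az":0.06},{"x":0,"y":0,"z":0,"ax":0,"ay":0,"az":0.022},{"x":0,"y":0,"z":-0.04,"ax":0,"ay":0,"az":0},{"x":0,"y":0,"z":-0.06,"ax":0,"ay":0,"az":0},{"x":0,"y":0,"z":-0.04,"ax":0,"ay":0,"az":0},{"x":0,"y":0,"z":0,"ax":0,"ay":0,"az":0},{"x":0,"y":0,"z":0,"ax":0,"ay":0,"az":0},{"x":0,"y":0,"z":0,"ax":0,"ay":0,"az":0}]'
python3 - <<'E'
from h import *
im,p=shot('wrist','w13.png'); go((500.3,3.0),2.7,32.7)
s=arm.read_state()
fine(im,p,'yellow',s['position'][:2],2.7,z=s['position'][2]-16.6+12,rad=48)
E
```

```text
clock: 49.65
position: [497.8, 3.8, 105.6]
ee_rot: [0.999, -0.038, -0.001, 0.0]
contact_force: [0.0, 1.8, -0.7]
gripper_width: 17.3
grasp_force: 58.5
clock: 50.45
position: [500.3, 3.0, 78.7]
ee_rot: [1.0, 0.023, 0.0, -0.0]
contact_force: [0.3, -1.3, -1.0]
gripper_width: 17.1
grasp_force: 58.7
t 50.5 pos [500.3   3.1  78.8] yaw_y deg -87.35 z [ 0.001  0.    -1.   ] w 17.2 F [ 0.7 -0.2 -0.9] 58.7 j [ 0.33  0.35 -0.49  0.   -0.73  1.29]
need mm [ -0.   -0.1 -46.1] shares [-2.000e-04 -3.000e-04 -2.307e-01] deg 0.05 az 0.0006
yellow side offs 0 [0.02]
yellow side offs 1 [-0.35  0.24]
yellow c [500.2   1.9] yaw 2.75 n [111, 0, 67, 71]
```

```bash
python3 -m handwheel '[{"x":0,"y":0,"z":-0.05,"ax":0,"ay":0,"az":0},{"x":0,"y":0,"z":-0.08,"ax":0,"ay":0,"az":0},{"x":0,"y":0,"z":-0.05,"ax":0,"ay":0,"az":0},{"x":0,"y":0,"z":-0.02,"ax":0,"ay":0,"az":0},{"x":0,"y":0,"z":-0.015,"ax":0,"ay":0,"az":0},{"x":0,"y":0,"z":-0.01,"ax":0,"ay":0,"az":0},{"x":0,"y":0,"z":-0.005,"ax":0,"ay":0,"az":0},{"x":0,"y":0,"z":0,"ax":0,"ay":0,"az":0}]'
```

```text
clock: 51.3
position: [500.2, 3.1, 32.7]
ee_rot: [1.0, 0.023, 0.0, -0.0]
contact_force: [-0.1, -0.9, -0.7]
gripper_width: 17.4
grasp_force: 58.7
```

```bash
python3 -m handwheel '[{"x":0,"y":0,"z":-0.005,"ax":0,"ay":0,"az":0},{"x":0,"y":0,"z":-0.01,"ax":0,"ay":0,"az":0},{"x":0,"y":0,"z":-0.01,"ax":0,"ay":0,"az":0},{"x":0,"y":0,"z":-0.01,"ax":0,"ay":0,"az":0},{"x":0,"y":0,"z":-0.01,"ax":0,"ay":0,"az":0},{"x":0,"y":0,"z":-0.005,"ax":0,"ay":0,"az":0},{"x":0,"y":0,"z":0,"ax":0,"ay":0,"az":0},{"x":0,"y":0,"z":0,"ax":0,"ay":0,"az":0}]'
```

```text
clock: 52.1
position: [499.9, 3.0, 23.0]
ee_rot: [1.0, 0.023, -0.0, 0.0]
contact_force: [-2.2, -0.1, 5.2]
gripper_width: 17.4
grasp_force: 59.6
```

```bash
python3 -m handwheel '[{"x":0,"y":0,"z":0,"ax":0,"ay":0,"az":0},{"x":0,"y":0,"z":0,"ax":0,"ay":0,"az":0},{"x":0,"y":0,"z":0,"ax":0,"ay":0,"az":0},{"x":0,"y":0,"z":0.03,"ax":0,"ay":0,"az":0},{"x":0,"y":0,"z":0.08,"ax":0,"ay":0,"az":0},{"x":0,"y":0,"z":0.12,"ax":0,"ay":0,"az":0},{"x":0,"y":0,"z":0.12,"ax":0,"ay":0,"az":0},{"x":0,"y":0,"z":0.07,"ax":0,"ay":0,"az":0}]' 0
python3 -m handwheel '[{"x":-0.05,"y":-0.1,"z":0,"ax":0,"ay":0,"az":-0.05},{"x":-0.08,"y":-0.17,"z":0,"ax":0,"ay":0,"az":-0.08},{"x":-0.08,"y":-0.17,"z":0,"ax":0,"ay":0,"az":-0.08},{"x":-0.08,"y":-0.17,"z":0,"ax":0,"ay":0,"az":-0.08},{"x":-0.08,"y":-0.17,"z":0,"ax":0,"ay":0,"az":-0.08},{"x":-0.08,"y":-0.17,"z":0,"ax":0,"ay":0,"az":-0.08},{"x":-0.08,"y":-0.17,"z":0,"ax":0,"ay":0,"az":-0.08},{"x":-0.08,"y":-0.17,"z":0,"ax":0,"ay":0,"az":-0.08}]' 0.4
python3 -m handwheel '[{"x":-0.08,"y":-0.16,"z":-0.04,"ax":0,"ay":0,"az":-0.009},{"x":-0.06,"y":-0.11,"z":-0.08,"ax":0,"ay":0,"az":0},{"x":-0.04,"y":-0.06,"z":-0.08,"ax":0,"ay":0,"az":0},{"x":0,"y":0,"z":-0.04,"ax":0,"ay":0,"az":0},{"x":0,"y":0,"z":0,"ax":0,"ay":0,"az":0},{"x":0,"y":0,"z":0,"ax":0,"ay":0,"az":0},{"x":0,"y":0,"z":0,"ax":0,"ay":0,"az":0},{"x":0,"y":0,"z":0,"ax":0,"ay":0,"az":0}]'
python3 - <<'E'
from h import *
im,p=shot('wrist','w14.png')
c,y=fine(im,p,'red',(342.8,-319.5),-53); go(c,y,16.5)
E
```

```text
clock: 52.9
position: [500.9, 3.2, 108.8]
ee_rot: [1.0, 0.023, 0.002, -0.0]
contact_force: [0.0, 0.4, -0.2]
gripper_width: 42.8
grasp_force: 0.0
clock: 53.7
position: [377.3, -256.3, 107.0]
ee_rot: [0.897, -0.442, 0.0, -0.0]
contact_force: [0.7, -0.3, -0.1]
gripper_width: 59.8
grasp_force: 0.0
clock: 54.5
position: [342.9, -320.7, 59.2]
ee_rot: [0.895, -0.446, 0.001, -0.0]
contact_force: [0.0, -0.1, 0.3]
gripper_width: 60.1
grasp_force: 0.0
red side offs 0 [ 0.17 -0.17]
red side offs 1 [-0.3  0.3]
red c [ 342.1 -319.8] yaw -53.07 n [93, 66, 76, 75]
t 54.55 pos [ 342.7 -320.7   59.1] yaw_y deg -142.99 z [ 0.001 -0.001 -1.   ] w 59.6 F [-0.7 -0.6  1.1] 0.0 j [-0.4   0.34 -0.59  0.   -0.64  1.05]
need mm [ -0.6   0.9 -42.6] shares [-0.0031  0.0046 -0.2132] deg -0.08 az -0.0008
```

```bash
python3 -m handwheel '[{"x":-0.003,"y":0.0045,"z":-0.02,"ax":0,"ay":0,"az":0},{"x":0,"y":0,"z":-0.04,"ax":0,"ay":0,"az":0},{"x":0,"y":0,"z":-0.05,"ax":0,"ay":0,"az":0},{"x":0,"y":0,"z":-0.05,"ax":0,"ay":0,"az":0},{"x":0,"y":0,"z":-0.035,"ax":0,"ay":0,"az":0},{"x":0,"y":0,"z":-0.015,"ax":0,"ay":0,"az":0},{"x":0,"y":0,"z":0,"ax":0,"ay":0,"az":0},{"x":0,"y":0,"z":0,"ax":0,"ay":0,"az":0}]'
python3 -m handwheel '[{"x":0,"y":0,"z":0,"ax":0,"ay":0,"az":0},{"x":0,"y":0,"z":0,"ax":0,"ay":0,"az":0},{"x":0,"y":0,"z":0,"ax":0,"ay":0,"az":0},{"x":0,"y":0,"z":0,"ax":0,"ay":0,"az":0},{"x":0,"y":0,"z":0,"ax":0,"ay":0,"az":0},{"x":0,"y":0,"z":0,"ax":0,"ay":0,"az":0},{"x":0,"y":0,"z":0,"ax":0,"ay":0,"az":0},{"x":0,"y":0,"z":0,"ax":0,"ay":0,"az":0}]' -1
python3 -m handwheel '[{"x":0,"y":0,"z":0.03,"ax":0,"ay":0,"az":0},{"x":0,"y":0,"z":0.05,"ax":0,"ay":0,"az":0},{"x":0,"y":0,"z":0.08,"ax":0,"ay":0,"az":0},{"x":0,"y":0,"z":0.1,"ax":0,"ay":0,"az":0},{"x":0,"y":0,"z":0.1,"ax":0,"ay":0,"az":0},{"x":0,"y":0,"z":0.06,"ax":0,"ay":0,"az":0},{"x":0,"y":0,"z":0.03,"ax":0,"ay":0,"az":0},{"x":0,"y":0,"z":0,"ax":0,"ay":0,"az":0}]'
python3 -c "
from h import *
go((434.3,-0.1),2.7,107)"
```

```text
clock: 55.35
position: [341.5, -320.2, 16.5]
ee_rot: [0.895, -0.447, 0.0, 0.0]
contact_force: [-0.1, -0.1, 0.6]
gripper_width: 59.7
grasp_force: 0.0
clock: 56.15
position: [341.6, -320.2, 16.9]
ee_rot: [0.895, -0.447, 0.0, 0.0]
contact_force: [-0.8, 0.8, 6.2]
gripper_width: 17.3
grasp_force: 59.1
clock: 56.95
position: [341.6, -320.2, 107.4]
ee_rot: [0.895, -0.447, 0.001, -0.0]
contact_force: [-0.6, 0.3, -0.6]
gripper_width: 17.2
grasp_force: 58.5
t 56.95 pos [ 341.6 -320.2  107.4] yaw_y deg -143.06 z [ 0.002 -0.001 -1.   ] w 17.2 F [-0.6  0.3 -0.6] 58.5 j [-0.4   0.26 -0.54 -0.   -0.77  1.05]
need mm [ 92.7 320.1  -0.4] shares [ 0.4633  1.6005 -0.0019] deg 55.76 az 0.6195
```

```bash
python3 -m handwheel '[{"x":0.03,"y":0.1,"z":0,"ax":0,"ay":0,"az":0.05},{"x":0.05,"y":0.17,"z":0,"ax":0,"ay":0,"az":0.08},{"x":0.05,"y":0.17,"z":0,"ax":0,"ay":0,"az":0.08},{"x":0.05,"y":0.17,"z":0,"ax":0,"ay":0,"az":0.08},{"x":0.05,"y":0.17,"z":0,"ax":0,"ay":0,"az":0.08},{"x":0.05,"y":0.17,"z":0,"ax":0,"ay":0,"az":0.08},{"x":0.05,"y":0.17,"z":0,"ax":0,"ay":0,"az":0.08},{"x":0.05,"y":0.17,"z":0,"ax":0,"ay":0,"az":0.08}]'
python3 -m handwheel '[{"x":0.05,"y":0.17,"z":0,"ax":0,"ay":0,"az":0.01},{"x":0.033,"y":0.1,"z":0,"ax":0,"ay":0,"az":0},{"x":0,"y":0.04,"z":0,"ax":0,"ay":0,"az":0},{"x":0,"y":0,"z":-0.05,"ax":0,"ay":0,"az":0},{"x":0,"y":0,"z":-0.06,"ax":0,"ay":0,"az":0},{"x":0,"y":0,"z":-0.03,"ax":0,"ay":0,"az":0},{"x":0,"y":0,"z":0,"ax":0,"ay":0,"az":0},{"x":0,"y":0,"z":0,"ax":0,"ay":0,"az":0}]'
python3 - <<'E'
from h import *
im,p=shot('wrist','w15.png'); go((434.3,-0.1),2.7,32.7)
s=arm.read_state()
fine(im,p,'red',s['position'][:2],2.7,z=s['position'][2]-16.6+12,rad=48)
E
```

```text
clock: 57.75
position: [416.9, -60.7, 105.8]
ee_rot: [1.0, 0.019, -0.001, 0.0]
contact_force: [1.6, -0.3, -1.7]
gripper_width: 17.5
grasp_force: 58.6
clock: 58.55
position: [433.7, -0.7, 78.3]
ee_rot: [1.0, 0.024, -0.0, 0.0]
contact_force: [0.3, -0.2, -0.9]
gripper_width: 17.1
grasp_force: 58.7
t 58.6 pos [434.   -0.5  78.6] yaw_y deg -87.3 z [ 0. -0. -1.] w 17.2 F [ 1.3  0.5 -1.8] 58.7 j [ 0.38  0.25 -0.65  0.   -0.67  1.24]
need mm [  0.3   0.4 -45.9] shares [ 0.0013  0.0021 -0.2295] deg -0.0 az -0.0
red side offs 0 [-0.01]
red side offs 1 [-0.3   0.25]
red c [433.7  -1.8] yaw 2.58 n [120, 0, 50, 36]
```

```bash
python3 -m handwheel '[{"x":0.001,"y":0.002,"z":-0.05,"ax":0,"ay":0,"az":0},{"x":0,"y":0,"z":-0.08,"ax":0,"ay":0,"az":0},{"x":0,"y":0,"z":-0.05,"ax":0,"ay":0,"az":0},{"x":0,"y":0,"z":-0.02,"ax":0,"ay":0,"az":0},{"x":0,"y":0,"z":-0.015,"ax":0,"ay":0,"az":0},{"x":0,"y":0,"z":-0.01,"ax":0,"ay":0,"az":0},{"x":0,"y":0,"z":-0.005,"ax":0,"ay":0,"az":0},{"x":0,"y":0,"z":0,"ax":0,"ay":0,"az":0}]'
```

```text
clock: 59.4
position: [434.3, 0.4, 32.7]
ee_rot: [1.0, 0.024, 0.0, -0.0]
contact_force: [0.6, 0.7, -1.1]
gripper_width: 17.2
grasp_force: 58.7
```

```bash
python3 -m handwheel '[{"x":0,"y":0,"z":-0.005,"ax":0,"ay":0,"az":0},{"x":0,"y":0,"z":-0.01,"ax":0,"ay":0,"az":0},{"x":0,"y":0,"z":-0.01,"ax":0,"ay":0,"az":0},{"x":0,"y":0,"z":-0.01,"ax":0,"ay":0,"az":0},{"x":0,"y":0,"z":-0.01,"ax":0,"ay":0,"az":0},{"x":0,"y":0,"z":-0.005,"ax":0,"ay":0,"az":0},{"x":0,"y":0,"z":0,"ax":0,"ay":0,"az":0},{"x":0,"y":0,"z":0,"ax":0,"ay":0,"az":0}]'
```

```text
clock: 60.2
position: [434.1, 0.3, 22.9]
ee_rot: [1.0, 0.024, -0.0, 0.0]
contact_force: [-2.8, 0.8, 5.8]
gripper_width: 17.5
grasp_force: 59.7
```

```bash
python3 -m handwheel '[{"x":0,"y":0,"z":0,"ax":0,"ay":0,"az":0},{"x":0,"y":0,"z":0,"ax":0,"ay":0,"az":0},{"x":0,"y":0,"z":0,"ax":0,"ay":0,"az":0},{"x":0,"y":0,"z":0.03,"ax":0,"ay":0,"az":0},{"x":0,"y":0,"z":0.1,"ax":0,"ay":0,"az":0},{"x":0,"y":0,"z":0.2,"ax":0,"ay":0,"az":0},{"x":0,"y":0,"z":0.22,"ax":0,"ay":0,"az":0},{"x":0,"y":0,"z":0.22,"ax":0,"ay":0,"az":0}]' 0
python3 -m handwheel '[{"x":0,"y":0.08,"z":0.15,"ax":0,"ay":0,"az":0},{"x":0,"y":0.08,"z":0.1,"ax":0,"ay":0,"az":0},{"x":0,"y":0.05,"z":0.05,"ax":0,"ay":0,"az":0},{"x":0,"y":0,"z":0,"ax":0,"ay":0,"az":0},{"x":0,"y":0,"z":0,"ax":0,"ay":0,"az":0},{"x":0,"y":0,"z":0,"ax":0,"ay":0,"az":0},{"x":0,"y":0,"z":0,"ax":0,"ay":0,"az":0},{"x":0,"y":0,"z":0,"ax":0,"ay":0,"az":0}]'
python3 - <<'E'
from h import *
st(); im,p=shot('wrist','w16.png'); r=rect(im,p,370,640,-140,290,18,1.8); cv2.imwrite('pics/r16.png',r); print(r.shape)
for k,g in CELL.items():
    t=np.radians(2.7); c=np.array([502.1-.3+np.cos(t)*g[0]-np.sin(t)*g[1],-30.4+np.sin(t)*g[0]+np.cos(t)*g[1]])
    try:
        c2,y=fine(im,p,k,c,2.7,z=18,rad=46); print('   d',(c2-c).round(1))
    except Exception as e: print(k,e)
print('knob',ray(p,(0,0),0))
E
```

```text
clock: 61.0
position: [433.7, 0.1, 178.5]
ee_rot: [1.0, 0.024, -0.0, 0.0]
contact_force: [0.8, 0.3, -0.8]
gripper_width: 42.8
grasp_force: 0.0
clock: 61.8
position: [433.9, 41.9, 235.7]
ee_rot: [1.0, 0.024, -0.001, 0.0]
contact_force: [-0.3, 0.2, 0.3]
gripper_width: 42.6
grasp_force: 0.0
t 61.8 pos [433.9  41.9 235.7] yaw_y deg -87.29 z [-0.002 -0.001 -1.   ] w 42.6 F [-0.3  0.2  0.3] 0.0 j [ 0.47  0.05 -0.42 -0.   -1.1   1.15]
(486, 774, 3)
red side offs 0 [ 0.08 -0.08]
red side offs 1 [-0.54  0.54]
red c [433.4  -0.5] yaw 3.24 n [68, 42, 42, 43]
   d [-0.9  0. ]
yellow side offs 0 [-0.25  0.18]
yellow side offs 1 [-0.]
yellow c [499.1   2.1] yaw 4.29 n [22, 29, 0, 53]
   d [-1.2 -0.4]
green side offs 0 [-0.58  0.58]
green side offs 1 [-0.49  0.5 ]
green c [565.5   5. ] yaw 2.71 n [38, 55, 51, 52]
   d [-0.7 -0.7]
blue side offs 0 [ 0.23 -0.27]
blue side offs 1 [0.01]
blue c [436.6 -66.9] yaw 2.78 n [29, 17, 47, 0]
   d [-0.8 -0.4]
white side offs 0 [ 0.25 -0.25]
white side offs 1 [ 0.07 -0.07]
white c [503.2 -63.9] yaw 2.56 n [56, 48, 48, 48]
   d [-0.2 -0.5]
violet side offs 0 [-0.19  0.18]
violet side offs 1 [0.]
violet c [568.4 -60.8] yaw 2.92 n [26, 21, 59, 0]
   d [-0.9 -0.6]
knob [[596.76274735 322.91342466]]
```

View pics/r16.png

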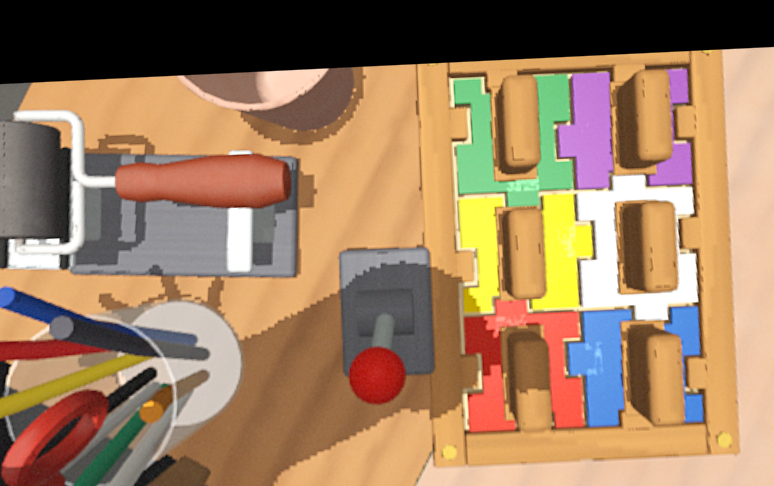

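All six blocks are flush (bars in their cells, around 450–700, 70–430) and the brayer lies with its roller in the trough and handle over the plain bar. The lever knob is at (377,375), hinge at (386,311).

```bash
python3 -m handwheel '[{"x":-0.06,"y":0.06,"z":0,"ax":0,"ay":0,"az":0},{"x":-0.06,"y":0.06,"z":0,"ax":0,"ay":0,"az":0},{"x":-0.05,"y":0.048,"z":0,"ax":0,"ay":0,"az":0},{"x":0,"y":0,"z":-0.15,"ax":0,"ay":0,"az":-0.03},{"x":0,"y":0,"z":-0.15,"ax":0,"ay":0,"az":0},{"x":0,"y":0,"z":-0.15,"ax":0,"ay":0,"az":0},{"x":0,"y":0,"z":-0.1,"ax":0,"ay":0,"az":0},{"x":0,"y":0,"z":-0.05,"ax":0,"ay":0,"az":0}]' -1
python3 -m handwheel '[{"x":0,"y":0,"z":-0.1,"ax":0,"ay":0,"az":0},{"x":0,"y":0,"z":-0.08,"ax":0,"ay":0,"az":0},{"x":0,"y":0,"z":-0.04,"ax":0,"ay":0,"az":0},{"x":0,"y":0,"z":0,"ax":0,"ay":0,"az":0},{"x":0,"y":0,"z":0,"ax":0,"ay":0,"az":0},{"x":0,"y":0,"z":0,"ax":0,"ay":0,"az":0},{"x":0,"y":0,"z":0,"ax":0,"ay":0,"az":0},{"x":0,"y":0,"z":0,"ax":0,"ay":0,"az":0}]'
```

```text
clock: 62.65
position: [399.2, 75.2, 114.7]
ee_rot: [1.0, 0.0, -0.002, 0.001]
contact_force: [0.8, -0.3, 0.7]
gripper_width: 0.1
grasp_force: 0.0
clock: 63.45
position: [400.5, 76.1, 73.0]
ee_rot: [1.0, 0.0, 0.001, -0.0]
contact_force: [0.0, 0.8, -0.1]
gripper_width: 0.1
grasp_force: 0.0
```

```bash
python3 -m handwheel '[{"x":0,"y":0,"z":-0.025,"ax":0,"ay":0,"az":0},{"x":0.04,"y":0,"z":0,"ax":0,"ay":0,"az":0},{"x":0.04,"y":0,"z":0,"ax":0,"ay":0,"az":0},{"x":0.04,"y":0,"z":0,"ax":0,"ay":0,"az":0},{"x":0.04,"y":0,"z":0,"ax":0,"ay":0,"az":0},{"x":0.04,"y":0,"z":0,"ax":0,"ay":0,"az":0},{"x":0.04,"y":0,"z":0,"ax":0,"ay":0,"az":0},{"x":0.04,"y":0,"z":0,"ax":0,"ay":0,"az":0}]'
python3 -m handwheel '[{"x":0.02,"y":0,"z":0,"ax":0,"ay":0,"az":0},{"x":0.02,"y":0,"z":0,"ax":0,"ay":0,"az":0},{"x":0.02,"y":0,"z":0,"ax":0,"ay":0,"az":0},{"x":0.01,"y":0,"z":0,"ax":0,"ay":0,"az":0},{"x":0,"y":0,"z":0,"ax":0,"ay":0,"az":0},{"x":0,"y":0,"z":0,"ax":0,"ay":0,"az":0},{"x":0,"y":0,"z":0,"ax":0,"ay":0,"az":0},{"x":0,"y":0,"z":0,"ax":0,"ay":0,"az":0}]'
```

```text
clock: 64.25
position: [457.0, 76.0, 67.5]
ee_rot: [1.0, 0.0, 0.0, -0.0]
contact_force: [-2.0, 1.3, 0.8]
gripper_width: 0.3
grasp_force: 0.5
clock: 65.05
position: [470.3, 76.0, 67.7]
ee_rot: [1.0, 0.001, 0.0, -0.0]
contact_force: [-0.6, -0.3, -0.7]
gripper_width: -0.1
grasp_force: 0.1
```

```bash
python3 -m handwheel '[{"x":0.015,"y":0,"z":0,"ax":0,"ay":0,"az":0},{"x":0.015,"y":0,"z":0,"ax":0,"ay":0,"az":0},{"x":0.01,"y":0,"z":0,"ax":0,"ay":0,"az":0},{"x":0,"y":0,"z":0,"ax":0,"ay":0,"az":0},{"x":0,"y":0,"z":0,"ax":0,"ay":0,"az":0},{"x":0,"y":0,"z":0,"ax":0,"ay":0,"az":0},{"x":0,"y":0,"z":0,"ax":0,"ay":0,"az":0},{"x":0,"y":0,"z":0,"ax":0,"ay":0,"az":0}]'
```

```text
clock: 65.85
position: [474.1, 75.1, 66.8]
ee_rot: [1.0, -0.0, -0.004, 0.001]
contact_force: [-12.1, 3.9, 5.9]
gripper_width: 0.4
grasp_force: 5.5
```

```bash
python3 -m handwheel '[{"x":-0.04,"y":0,"z":0,"ax":0,"ay":0,"az":0},{"x":-0.08,"y":0,"z":0,"ax":0,"ay":0,"az":0},{"x":-0.12,"y":0,"z":0,"ax":0,"ay":0,"az":0},{"x":-0.1,"y":0,"z":0.05,"ax":0,"ay":0,"az":0},{"x":0,"y":0,"z":0.2,"ax":0,"ay":0,"az":0},{"x":0,"y":0,"z":0.2,"ax":0,"ay":0,"az":0},{"x":0,"y":0,"z":0.2,"ax":0,"ay":0,"az":0},{"x":0,"y":0,"z":0.1,"ax":0,"ay":0,"az":0}]'
python3 -m handwheel '[{"x":0,"y":0,"z":0.1,"ax":0,"ay":0,"az":0},{"x":0,"y":0,"z":0,"ax":0,"ay":0,"az":0},{"x":0,"y":0,"z":0,"ax":0,"ay":0,"az":0},{"x":0,"y":0,"z":0,"ax":0,"ay":0,"az":0},{"x":0,"y":0,"z":0,"ax":0,"ay":0,"az":0},{"x":0,"y":0,"z":0,"ax":0,"ay":0,"az":0},{"x":0,"y":0,"z":0,"ax":0,"ay":0,"az":0},{"x":0,"y":0,"z":0,"ax":0,"ay":0,"az":0}]'
python3 - <<'E'
from h import *
st(); im,p=shot('wrist','w17.png'); r=rect(im,p,370,640,-140,290,18,1.8); cv2.imwrite('pics/r17.png',r)
E
```

```text
clock: 66.65
position: [412.2, 76.7, 221.7]
ee_rot: [1.0, 0.001, 0.004, -0.002]
contact_force: [0.1, 0.5, 0.3]
gripper_width: 0.4
grasp_force: 0.0
clock: 67.45
position: [410.1, 75.9, 237.2]
ee_rot: [1.0, 0.0, -0.0, 0.0]
contact_force: [0.1, 0.3, -0.0]
gripper_width: 0.2
grasp_force: 0.0
t 67.45 pos [410.1  75.9 237.2] yaw_y deg -89.96 z [-0. -0. -1.] w 0.2 F [ 0.1  0.3 -0. ] 0.0 j [ 0.58  0.02 -0.45 -0.   -1.1   1.  ]
```

View pics/r17.png

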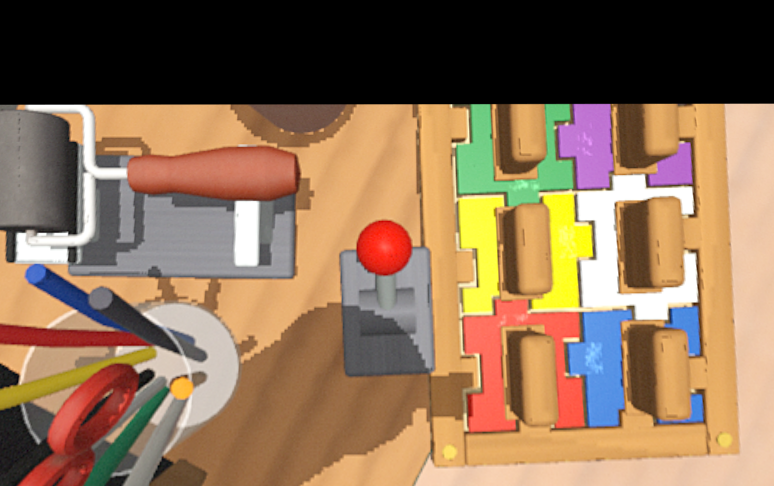

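The lever now leans away (knob at 384,247, hinge at 386,311), with the blocks and the brayer unchanged.

```bash
python3 -c "
from bench import arm
print(arm.job_done())"
```

```text
the job is handed in; nothing more can be done
None
```

The job is handed in at about 67 s of the 210 s, with no verdict returned: the brayer is on its rest, all six blocks are seated flush in their own cells, the lock lever is pushed to its end stop, and the arm never went near the bottle.

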